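# Load the indexing gauge carousel

## Task

Hang each dial gauge standing on the table on the carousel hook of its own colour, with its dial facing outward, in the order red, yellow, blue (one may be missing). Load each at the loading station (the yellow wedge): pull the spring plunger, turn the carousel until the hook is there, and let the plunger lock in its hole before the gauge goes on; when all hang, smoothly index the white spare hook to the station and leave it locked with the gauges hanging still. The gauges are delicate, so never grip one with more than 50 N, and leave the carton, the solder reel and the screwdriver alone.

Things in the scene. Friction and masses are not known exactly. Their poses are not given: they have to be found in the camera images.
- index_base: fixed index plate of the carousel: dark steel disc 344 mm across its foot, 22 mm high. Origin on the carousel's vertical axis at table level. Its -x side, with the yellow wedge, is the loading station. Four brass-ringed holes for the plunger, 90 degrees apart, at 45 degrees to x and y, 135 mm from the axis
- loading_station (a point): point 75 mm from the carousel's axis on the yellow wedge's side, 144 mm above the table: where a hook's seat stands when that hook is at the loading station
- carousel (a joint): turntable angle, rad, counterclockwise from above, no stops within 9 turns: 0 = red hook at the loading station, 1.571 = white hook there, 3.142 = yellow, -1.571 = blue. Turntable 236 mm across, top at 36 mm height, four hooks on a column 26 mm thick that ends with them. Turns with about 1 to 2 N at the plunger, stays where left; locked only by the plunger, with 0.01 rad of play
- plunger (a joint): height of the spring plunger, m: 0 = pin down in a hole (locked), 0.010 = round tip resting on the plate between holes, 0.018 = most it can be pulled up. The spring pushes it down with 5 N at 0, 10 N at 0.018. Let go over a hole, within about 2 mm, it drops in; elsewhere it rests on the plate and slides along with the turntable
- knob_grip (a point): middle of the plunger's black upright round knob, 30 mm diameter, 28 mm high, orange dot on top; 74 mm above the table when locked. Rides on the turntable 135 mm from the axis, midway between the red and blue hooks. Free for 25 mm round its side; under it a housing 24 mm thick ends at 54 mm height. The knob spins freely on its pin, so it can be carried round without turning the hand
- gauge_red: dial gauge in a red case 50 mm wide (y), 44 mm deep (x), 70 mm high, about 220 g, with a steel bail on top to 104 mm; stands upright. Origin: centre of its underside, z up. White dial with black ticks on its -x face; +x face plain. Hold it by the two plain sides across the 50 mm width, near the top of the case. May be absent
- gauge_red_bail (a point): middle of the underside of that gauge's bail bar, 96 mm above the gauge's origin. The bail is a frame 36 mm wide, 18 mm thick, centred on the case's top: window 26 mm wide, 70 to 96 mm above the origin; bar 96 to 104 mm
- gauge_red_dial (a point): centre of that gauge's white dial, 24 mm along -x from its origin and 40 mm up
- gauge_yellow: dial gauge in a yellow case 50 mm wide (y), 44 mm deep (x), 70 mm high, about 220 g, with a steel bail on top to 104 mm; stands upright. Origin: centre of its underside, z up. White dial with black ticks on its -x face; +x face plain. Hold it by the two plain sides across the 50 mm width, near the top of the case. May be absent
- gauge_yellow_bail (a point): middle of the underside of that gauge's bail bar, 96 mm above the gauge's origin. The bail is a frame 36 mm wide, 18 mm thick, centred on the case's top: window 26 mm wide, 70 to 96 mm above the origin; bar 96 to 104 mm
- gauge_yellow_dial (a point): centre of that gauge's white dial, 24 mm along -x from its origin and 40 mm up
- gauge_blue: dial gauge in a blue case 50 mm wide (y), 44 mm deep (x), 70 mm high, about 220 g, with a steel bail on top to 104 mm; stands upright. Origin: centre of its underside, z up. White dial with black ticks on its -x face; +x face plain. Hold it by the two plain sides across the 50 mm width, near the top of the case. May be absent
- gauge_blue_bail (a point): middle of the underside of that gauge's bail bar, 96 mm above the gauge's origin. The bail is a frame 36 mm wide, 18 mm thick, centred on the case's top: window 26 mm wide, 70 to 96 mm above the origin; bar 96 to 104 mm
- gauge_blue_dial (a point): centre of that gauge's white dial, 24 mm along -x from its origin and 40 mm up
- hook_red (a point): red painted hook, a flat rubber-lined strap 16 x 4 mm, at joint 0 at the loading station. Origin: the seat, on the strap's top face, 75 mm from the axis, 144 mm above the table; -x outward, z up. Outside the seat a lip 11 mm high at x = -15 to -19 mm (strap's end), inside a stop 11 mm high at +15 to +19. Pass the bail window inward over the lip, then lower
- hook_blue (a point): blue painted hook, a flat rubber-lined strap 16 x 4 mm, at joint 0 90 degrees counterclockwise (from above) of the loading station. Origin: the seat, on the strap's top face, 75 mm from the axis, 144 mm above the table; -x outward, z up. Outside the seat a lip 11 mm high at x = -15 to -19 mm (strap's end), inside a stop 11 mm high at +15 to +19. Pass the bail window inward over the lip, then lower
- hook_yellow (a point): yellow painted hook, a flat rubber-lined strap 16 x 4 mm, at joint 0 opposite the loading station. Origin: the seat, on the strap's top face, 75 mm from the axis, 144 mm above the table; -x outward, z up. Outside the seat a lip 11 mm high at x = -15 to -19 mm (strap's end), inside a stop 11 mm high at +15 to +19. Pass the bail window inward over the lip, then lower
- hook_bare (a point): white painted spare hook, a flat rubber-lined strap 16 x 4 mm, at joint 0 90 degrees clockwise (from above) of the loading station. Origin: the seat, on the strap's top face, 75 mm from the axis, 144 mm above the table; -x outward, z up. Outside the seat a lip 11 mm high at x = -15 to -19 mm (strap's end), inside a stop 11 mm high at +15 to +19. Pass the bail window inward over the lip, then lower
- carton: small brown carton of screws, 60x85x45 mm; bystander, to be left where it is; origin under its centre
- solder: blue reel of solder, 62 mm across, 39 mm high; bystander, to be left where it is; origin under its centre
- screwdriver: red-handled screwdriver, 211 mm long; bystander, to be left where it is; origin under its centre
Not all that is in view belongs to the job. Leave any purple look-alike of the gauge_red alone.

How it is judged:
On the way, in this order (a step that is already met when the one before it is completed fails the run):
1. the red gauge hangs on the red hook, dial outward, let go, while that hook is locked at the loading station (x of gauge_red_bail in the frame of hook_red between -0.014 and 0.014 m and y of gauge_red_bail in the frame of hook_red between -0.013 and 0.013 m and z of gauge_red_bail in the frame of hook_red between -0.005 and 0.005 m and angle between gauge_red's own z axis and vertical below 0.2 rad and x of gauge_red_dial in the frame of hook_red below -0.009 m and contact force between the fingers and gauge_red below 0.1 N and horizontal distance between gauge_red_bail and loading_station below 0.02 m and z of gauge_red_bail in the frame of knob_grip above 0.066 m), for 0.2 s.
2. the yellow gauge hangs on the yellow hook, dial outward, let go, while that hook is locked at the loading station (x of gauge_yellow_bail in the frame of hook_yellow between -0.014 and 0.014 m and y of gauge_yellow_bail in the frame of hook_yellow between -0.013 and 0.013 m and z of gauge_yellow_bail in the frame of hook_yellow between -0.005 and 0.005 m and angle between gauge_yellow's own z axis and vertical below 0.2 rad and x of gauge_yellow_dial in the frame of hook_yellow below -0.009 m and contact force between the fingers and gauge_yellow below 0.1 N and horizontal distance between gauge_yellow_bail and loading_station below 0.02 m and z of gauge_yellow_bail in the frame of knob_grip above 0.066 m), for 0.2 s.
3. the blue gauge hangs on the blue hook, dial outward, let go, while that hook is locked at the loading station (x of gauge_blue_bail in the frame of hook_blue between -0.014 and 0.014 m and y of gauge_blue_bail in the frame of hook_blue between -0.013 and 0.013 m and z of gauge_blue_bail in the frame of hook_blue between -0.005 and 0.005 m and angle between gauge_blue's own z axis and vertical below 0.2 rad and x of gauge_blue_dial in the frame of hook_blue below -0.009 m and contact force between the fingers and gauge_blue below 0.1 N and horizontal distance between gauge_blue_bail and loading_station below 0.02 m and z of gauge_blue_bail in the frame of knob_grip above 0.066 m), for 0.2 s.
At the end, for the whole second after the job is handed in: Each gauge present hangs on the hook of its colour: bail bar within 14 mm (along), 13 mm (across), 5 mm (height) of the seat, upright within 0.2 rad, dial outward, released, at rest; the white hook is within 6 mm of the loading station and the plunger is down (below 3 mm) (x of gauge_red_bail in the frame of hook_red between -0.014 and 0.014 m and y of gauge_red_bail in the frame of hook_red between -0.013 and 0.013 m and z of gauge_red_bail in the frame of hook_red between -0.005 and 0.005 m and angle between each of gauge_red, gauge_yellow, gauge_blue's own z axis and vertical below 0.2 rad and x of gauge_red_dial in the frame of hook_red below -0.009 m and contact force between the fingers and gauge_red below 0.1 N and linear speed of each of gauge_red, gauge_yellow, gauge_blue below 0.08 m/s and x of gauge_yellow_bail in the frame of hook_yellow between -0.014 and 0.014 m and y of gauge_yellow_bail in the frame of hook_yellow between -0.013 and 0.013 m and z of gauge_yellow_bail in the frame of hook_yellow between -0.005 and 0.005 m and x of gauge_yellow_dial in the frame of hook_yellow below -0.009 m and contact force between the fingers and gauge_yellow below 0.1 N and x of gauge_blue_bail in the frame of hook_blue between -0.014 and 0.014 m and y of gauge_blue_bail in the frame of hook_blue between -0.013 and 0.013 m and z of gauge_blue_bail in the frame of hook_blue between -0.005 and 0.005 m and x of gauge_blue_dial in the frame of hook_blue below -0.009 m and contact force between the fingers and gauge_blue below 0.1 N and horizontal distance between hook_bare and loading_station below 0.006 m and value of joint plunger below 0.003 m); the robot touches nothing.
It fails at once if a gauge is gripped with more than 65 N a finger (contact force between the fingers and gauge_red above 130 N or contact force between the fingers and gauge_yellow above 130 N or contact force between the fingers and gauge_blue above 130 N).
It fails at once if the carton is moved more than 30 mm (distance of carton from where it was at the start of the episode above 0.03 m).
It fails at once if the solder is moved more than 30 mm (distance of solder from where it was at the start of the episode above 0.03 m).
It fails at once if the screwdriver is moved more than 30 mm (distance of screwdriver from where it was at the start of the episode above 0.03 m).
Of gauge_red, gauge_yellow, gauge_blue only 2 to 3 are there at a start; the rules pass over those that are not, and their reading is None.
At some moment in a run one of gauge_blue may be knocked a few centimetres aside while the robot is not near it.
Once in a run the grip may slacken for a moment while it holds something.
It also fails if it takes over 210 s, if anything falls off the work surface, if the arm or the gripper's body presses on something with over 40 N, if the wrist force passes 120 N, or if a joint passes its speed limit or range.

## Robot

A 6-joint arm with a two-finger parallel gripper is mounted at the origin on a cart in front of the work surface, level with it; the furniture and walls round the work are solid. World frame = base frame: x ahead of the robot, y to its left, z up, the work surface at z = 0. Lengths are in m, angles in rad, forces in N, time in s.
With the tool pointing down it reaches from about 0.375 to 0.975 m from the base axis. Payload 3.8 kg.
Tool frame: the origin (TCP) lies at the very end of the fingers, on their centre line; the grasp point (between the pads) lies 19 mm behind it; z points along the fingers, y is the line along which they close (so a half turn about z gives the same grasp; the last joint's range is limited). The gripper opens to 85 mm and grips with 20 to 120 N. Pads are 22 mm wide; open, the fingers measure 114 mm over their backs; the gripper's body (76 mm by 85 mm) begins 54 mm behind the grasp point. The pads swing forward as they close: fully open they stand 13 mm farther back than shut.
Start: joints at [1.202, 0.264, 1.604, -0, 1.274, -0.037], TCP at [0.22, 0.638, 0.2] pointing down, gripper open.
Joint ranges: [-2.63, 2.63], [-0.94, 2.18], [0.31, 2.57], [-1.31, 4.45], [0, 2.66], [-2.55, 2.55]. Speed limits (rad/s): [2.57, 2.57, 3.14, 3.14, 3.14, 3.14].

## Interface

Orientations are given as a rotation vector (axis times angle).
In Python, from workcell import * gives the robot as it stands.
- The arm moves only by the shell command python3 -m crank 'ROWS' [OPENING] [FORCE]. ROWS is JSON, a list that holds one entry, the list of rows, each a list of 6 numbers: the shift along the tool's x, y, z in cm, then the turn, a rotation vector about the tool's x, y, z in rad. In form: [[[dx, dy, dz, ax, ay, az], ...]]. A call has 1 to 8 rows; each row shifts and turns the commanded pose from where the row before left it, along the tool's axes as they then stand; what a row does not reach is not made up. A row lasts 1/12 s, in which the tool goes at most 41.7 mm and 7.16 degrees, less where a joint would pass 70% of its speed; a pose out of reach is approached as far as the arm can. A call with a gripper value outside its range is refused whole. OPENING is the finger opening in cm, from 0 to 8.54, set as the call begins (- or left out, the last holds). The fingers move at their own pace and stop on an object; FORCE is the grip in N (left out, the last holds). Time passes only in rows, so rows that do not move let the fingers close. It gives the time, the measured TCP pose, the force, the opening and the grip force at its end, in the units of the state.
- read_state(): the state, without advancing time (a new reading comes with each control period).
- read_camera(name): name is "scene" or "top" or "wrist"; returns the picture (420x560x3 uint8, blue, green, red); there is no depth.
- camera_model(name): a dict with "camera_matrix" (3x3 intrinsics, pixels), "k1" (the pictures are not rectified: a ray, as slopes to the right and down, at radius r is drawn at 1 + k1 r^2 times it, then the intrinsics apply), "R" (3x3) and "t" (3): a world point X has camera coordinates R X + t. Camera axes: x right, y down, z forward; pixel columns grow to the right and rows downward; lengths in m; the calibration is good to about 2 mm. A picture is of the moment at which its call begins: read the wrist's pose just before it. camera_model takes no time and is no camera call; for the wrist camera it gives the pose at the moment of the call.
- finish_job(): hands the job in; it is judged then, once.
The state is a dict: "time": time; "q": joint angles; "joint_vel": joint speeds; "joint_torque": joint torques, N m; "tool_pos": TCP position; "tcp_rot": TCP orientation; "wrist_force": force on the tool from outside, world axes, zero at the start; "torque": the same for the moment, N m; "width": opening from 0.0 (shut) to 1.0 (fully open); "grip_force": force on a finger pad.
Only numpy, scipy, OpenCV 4.12 (cv2) and the standard library are available. Lean on these libraries where they do the work, as an engineer would, in place of code of your own. Each camera call takes 0.05 s, during which the arm holds its last target. There are 200 camera calls.

## Working session

There is one attempt and no reset: what is moved stays moved. The work goes in short steps, Python scripts to look and compute and a shell command to move; the robot and the scene stay as the last step left them, time stands still between calls to the robot, and variables do not carry over. Pictures are saved under pics/ and viewed, at most 14 in all, crops included, and the job is handed in when it is done.

```bash
ls; mkdir -p pics
cat > h.py <<'E'
from workcell import *
import numpy as np, cv2
from scipy.spatial.transform import Rotation as Rn
def ray(m,u,v):
    K=np.array(m["camera_matrix"]);k=m["k1"]
    d=np.array([(u-K[0,2])/K[0,0],(v-K[1,2])/K[1,1]]);s=d.copy()
    for _ in range(20): s=d/(1+k*(s@s))
    R=np.array(m["R"]);t=np.array(m["t"])
    return -R.T@t, R.T@np.array([s[0],s[1],1.])
def onz(m,u,v,z):
    o,d=ray(m,u,v); return o+d*(z-o[2])/d[2]
def proj(m,X):
    K=np.array(m["camera_matrix"]);c=np.array(m["R"])@np.array(X)+np.array(m["t"])
    s=c[:2]/c[2]; s=s*(1+m["k1"]*(s@s)); return K[:2,:2]@s+K[:2,2]
def toolshift(target):
    s=read_state(); R=Rn.from_rotvec(s["tcp_rot"]).as_matrix()
    return R.T@(np.array(target)-np.array(s["tool_pos"]))*100
E
python3 - <<'E'
from h import *
for n in("scene","top"):
    cv2.imwrite(f"pics/{n}0.png",read_camera(n)); m=camera_model(n); print(n,np.round(-np.array(m["R"]).T@np.array(m["t"]),3),np.round(m["R"],2).tolist(),m["k1"])
s=read_state();print({k:np.round(v,3).tolist() for k,v in s.items()}); print(np.round(Rn.from_rotvec(s["tcp_rot"]).as_matrix(),3))
E
```

```text
pics
scene [ 0.084 -0.677  1.085] [[0.81, -0.58, -0.02], [-0.43, -0.59, -0.68], [0.38, 0.56, -0.73]] -0.0822499163190556
top [0.428 0.071 1.579] [[-0.02, -1.0, -0.01], [-0.99, 0.02, -0.13], [0.13, 0.0, -0.99]] -0.07518215497042627
{'time': 0.1, 'q': [1.202, 0.265, 1.605, 0.0, 1.274, -0.037], 'joint_vel': [-0.0, -0.0, -0.003, 0.001, -0.001, -0.001], 'joint_torque': [-0.0, -51.67, -36.859, -0.0, 0.006, -0.0], 'tool_pos': [0.22, 0.637, 0.199], 'tcp_rot': [-0.519, -3.098, 0.003], 'wrist_force': [-0.277, 0.304, 0.374], 'torque': [-0.007, -0.02, -0.034], 'grip_force': 0.0, 'width': 0.999}
[[-0.945  0.326 -0.001]
 [ 0.326  0.945 -0.002]
 [ 0.    -0.002 -1.   ]]
```

View pics/scene0.png

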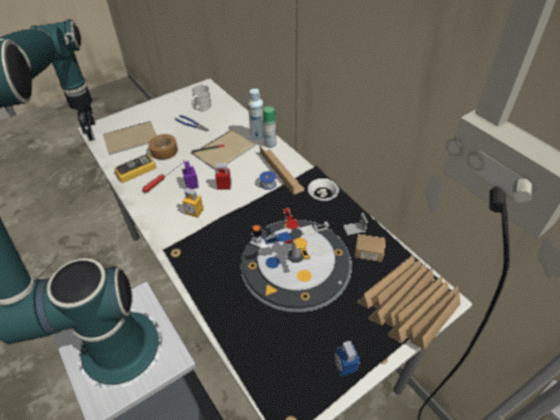

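View pics/top0.png

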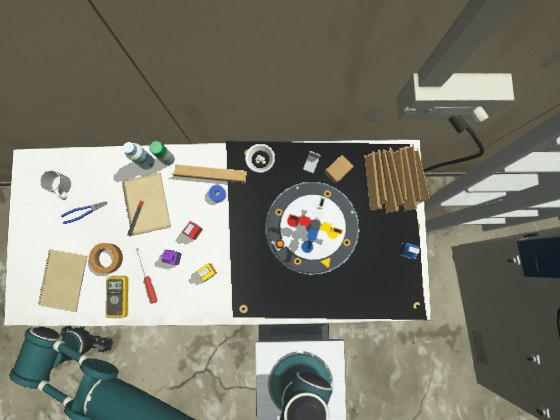

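The top view shows the carousel at about (313,228) with the wedge at (326,263) and the orange-dotted knob at (280,244). The gauges are red (191,230), yellow (206,272) and blue (409,250). The purple look-alike is at (172,258), and the blue reel at (217,194) is the solder. I'll enlarge both views to confirm this and to see which way the dials face.

Run:
```python
from h import *
t=cv2.imread("pics/top0.png");s=cv2.imread("pics/scene0.png")
a=cv2.resize(t[175:300,155:425],None,fx=2.96,fy=2.96,interpolation=2)[:, :800]
b1=cv2.resize(s[155:225,170:240],(225,225),interpolation=2); b2=cv2.resize(s[330:385,320:375],(225,225),interpolation=2); b3=cv2.resize(s[200:310,235:360],(256,225),interpolation=2)
b=np.hstack([b1,b2,b3]); b=np.hstack([b,np.zeros((225,a.shape[1]-b.shape[1],3),np.uint8)])
cv2.imwrite("pics/c1.png",np.vstack([a,b])[:600])
```

```text
(no output)
```

View pics/c1.png

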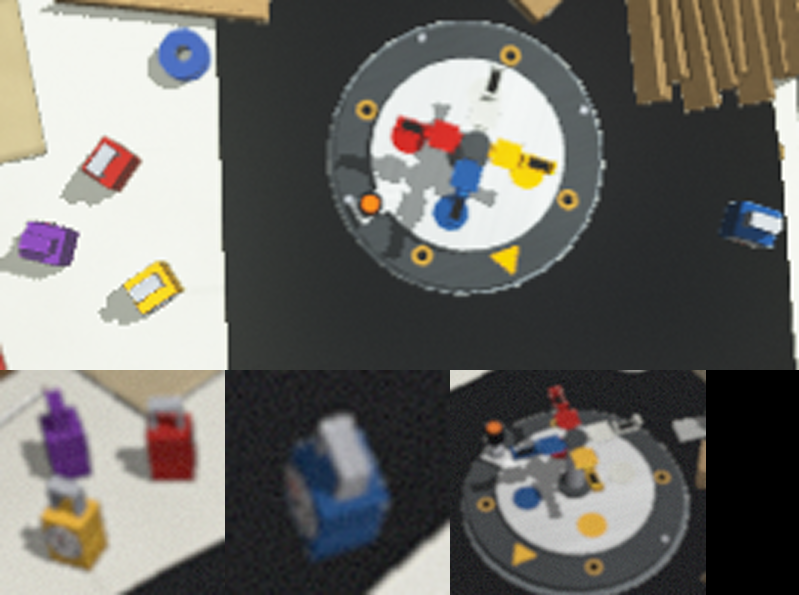

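Run:
```python
from h import *
m=camera_model("top"); f=2.96
P=lambda c,z: onz(m,155+c[0]/f-.3,175+c[1]/f-.3,z)
H=[P(c,.022) for c in((366,109),(511,55),(568,199),(422,255))]
c=np.mean(H,0);print("axis",c.round(4),[np.linalg.norm(h-c)*1e3//1 for h in H])
an=[np.degrees(np.arctan2(*(h-c)[1::-1])) for h in H];print("hole ang",np.round(an,1))
w=P((507,260),.022)-c;print("wedge",np.degrees(np.arctan2(w[1],w[0])),np.hypot(*w[:2]))
for z in(.088,.098):
  k=P((370,203),z)-c;print("knob",(k+c).round(3),np.degrees(np.arctan2(k[1],k[0])),np.hypot(*k[:2]))
img=cv2.imread("pics/top0.png");hsv=cv2.cvtColor(img,40)
for n,lo,hi,(x0,x1,y0,y1) in(("red",(0,120,80),(8,255,255),(170,205,215,245)),("yellow",(18,120,80),(32,255,255),(185,225,255,290)),("blue",(100,120,40),(125,255,255),(395,425,235,265))):
  mk=cv2.inRange(hsv,lo,hi)[y0:y1,x0:x1]; mk=cv2.morphologyEx(mk,3,np.ones((7,7)))
  cs,_=cv2.findContours(mk,0,2);r=cv2.minAreaRect(max(cs,key=cv2.contourArea));print(n,r,onz(m,x0+r[0][0],y0+r[0][1],.06).round(3))
```

```text
axis [ 0.5579 -0.0569  0.022 ] [np.float64(135.0), np.float64(135.0), np.float64(135.0), np.float64(135.0)]
hole ang [  64.6  -25.7 -115.3  154.5]
wedge -160.93618998088252 0.13797005323406256
knob [0.497 0.064 0.088] 116.76621740937345 0.13492542082889647
knob [0.497 0.064 0.098] 116.93295361329984 0.13517733117086414
red ((23.020000457763672, 15.139999389648438), (16.200000762939453, 15.0), 36.869895935058594) [0.551 0.371 0.06 ]
yellow ((21.035293579101562, 16.341176986694336), (12.424833297729492, 16.106266021728516), 57.528804779052734) [0.405 0.324 0.06 ]
blue ((13.502809524536133, 14.65449333190918), (17.464092254638672, 12.74203872680664), 12.994616508483887) [ 0.466 -0.392  0.06 ]
```

All three gauges are present. The one at (172,258) is purple, bail included, so it stays. The red gauge has a steel bail. Yellow's dial faces the scene camera, red's faces away, and blue's shows on its left side in the scene view. The hole radii come out at 135 mm, which matches. Next I fly over red and yellow to take a close look.

```bash
python3 -m crank '[[[-2.6,-1.7,-0.8,0,0,0],[-2.6,-1.7,-0.8,0,0,0],[-2.6,-1.7,-0.8,0,0,0],[-2.6,-1.7,-0.8,0,0,0],[-2.6,-1.7,-0.8,0,0,0],[-2.6,-1.7,-0.8,0,0,0]]]' 8.5 && python3 -m crank '[[[-2.6,-1.7,-0.8,0,0,0],[-2.6,-1.7,-0.8,0,0,0],[-2.6,-1.7,-0.8,0,0,0],[-2.6,-1.7,-0.8,0,0,0],[-2.6,-1.7,-0.8,0,0,0],[-2.6,-1.7,-0.8,0,0,0]]]' && python3 -m crank '[[[0,0,0,0,0,0.12],[0,0,0,0,0,0.12],[0,0,0,0,0,0.12],[0,0,0,0,0,0.12],[0,0,0,0,0,0.12],[0,0,0,0,0,0.12],[0,0,0,0,0,0.12],[0,0,0,0,0,0.12]]]' && python3 -m crank '[[[0,0,0,0,0,0.12],[0,0,0,0,0,0.12],[0,0,0,0,0,0.12],[0,0,0,0,0,0.12],[0,0,0,0,0,0.12],[0,0,0,0,0,0.12],[0,0,0,0,0,0.12],[0,0,0,0,0,0]]]'
python3 - <<'E'
from h import *
print(read_state()["q"]);m=camera_model("wrist");im=read_camera("wrist");cv2.imwrite("pics/w1.png",im)
np.savez("w1.npz",**{k:np.array(v) for k,v in m.items()})
print(-np.array(m["R"]).T@np.array(m["t"]),np.round(m["R"],2).tolist())
for X in((.551,.371,.07),(.405,.324,.07)):print(proj(m,X))
E
```

```text
time: 0.6
tool_pos: [0.3345, 0.4894, 0.2476]
tcp_rot: [-0.518, -3.098, 0.002]
wrist_force: [-0.9, 0.7, -0.3]
width: 0.988
grip_force: 0.0
time: 1.1
tool_pos: [0.4488, 0.3421, 0.2958]
tcp_rot: [-0.519, -3.098, 0.001]
wrist_force: [0.3, 0.0, -0.6]
width: 0.994
grip_force: 0.0
time: 1.77
tool_pos: [0.4481, 0.3434, 0.2952]
tcp_rot: [-1.898, -2.503, 0.002]
wrist_force: [0.2, -0.1, 0.2]
width: 0.993
grip_force: 0.0
time: 2.43
tool_pos: [0.4481, 0.3435, 0.2953]
tcp_rot: [2.752, 1.516, -0.002]
wrist_force: [-0.3, -0.6, -0.2]
width: 0.992
grip_force: 0.0
[6.09834912e-01 1.04666363e-02 1.71640903e+00 1.35020691e-05
 1.41579993e+00 1.17377486e+00]
[0.48328713 0.39958066 0.46913225] [[0.84, -0.53, -0.0], [-0.52, -0.82, 0.26], [-0.14, -0.22, -0.97]]
[340.3671306  114.60724609]
[259.22248899 210.39756481]
```

View pics/w1.png

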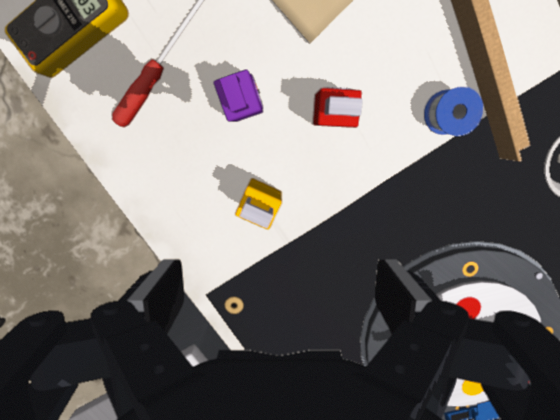

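The wrist view shows red at (338,107), yellow at (259,205), purple at (238,95) and solder at (455,112). Next I segment the steel bail tops.

```bash
cat >> h.py <<'E'
def bail(im,m,box,lo,hi,v=(110,222),z=.104):
    x0,x1,y0,y1=box; c=im[y0:y1,x0:x1]; hsv=cv2.cvtColor(c,cv2.COLOR_BGR2HSV)
    case=cv2.inRange(hsv,lo,hi)
    g=cv2.inRange(hsv,(100,6,v[0]),(140,70,v[1]))
    near=cv2.dilate(case,np.ones((9,9)))
    g=cv2.morphologyEx(g&near,cv2.MORPH_OPEN,np.ones((3,3)))
    cs,_=cv2.findContours(g,0,2);k=max(cs,key=cv2.contourArea);r=cv2.minAreaRect(k)
    B=np.array([onz(m,x0+p[0],y0+p[1],z)[:2] for p in cv2.boxPoints(r)])
    ctr=B.mean(0);e=[B[1]-B[0],B[2]-B[1]];L=[np.linalg.norm(a) for a in e]
    l=e[int(np.argmax(L))]
    cc,_=cv2.findContours(case,0,2);rc=cv2.minAreaRect(np.vstack([q for q in cc if cv2.contourArea(q)>20]))
    print("px",np.round(r[0],1)+[x0,y0],"ctr",ctr.round(4),"size",np.round(L,4),"y-axis deg",round(np.degrees(np.arctan2(l[1],l[0]))%180,1),"case",np.round(rc[0],1)+[x0,y0],onz(m,rc[0][0]+x0,rc[0][1]+y0,.05).round(3)[:2])
    o=cv2.resize(np.hstack([c,cv2.cvtColor(g,8)]),None,fx=4,fy=4,interpolation=0);return o
RED=((0,120,60),(8,255,255));YEL=((18,120,60),(32,255,255));BLU=((105,110,30),(125,255,255))
E
python3 - <<'E'
from h import *
im=cv2.imread("pics/w1.png");m=dict(np.load("w1.npz"))
a=bail(im,m,(300,380,75,140),*RED);b=bail(im,m,(220,300,165,240),*YEL)
cv2.imwrite("pics/c2.png",np.vstack([a,b])[:600,:800])
print(im[106,335:358:4].tolist(),im[215,250:270:4].tolist(),im[120,280:290:5].tolist(),im[214:226:2,258].tolist())
E
```

```text
px [343. 112.] ctr [0.549  0.3743] size [0.0109 0.0021] y-axis deg 147.9 case [336.8 107.1] [0.555 0.38 ]
px [256.1 214.5] ctr [0.4059 0.3282] size [0.0162 0.0327] y-axis deg 124.2 case [259.9 203.4] [0.407 0.328]
[[217, 205, 209], [217, 205, 210], [219, 207, 211], [219, 208, 211], [219, 208, 212], [221, 210, 214]] [[216, 204, 208], [213, 202, 206], [209, 198, 202], [205, 195, 199], [209, 197, 201]] [[233, 237, 241], [232, 236, 240]] [[207, 196, 199], [211, 200, 205], [214, 203, 206], [215, 203, 208], [210, 199, 203], [158, 187, 212]]
```

View pics/c2.png

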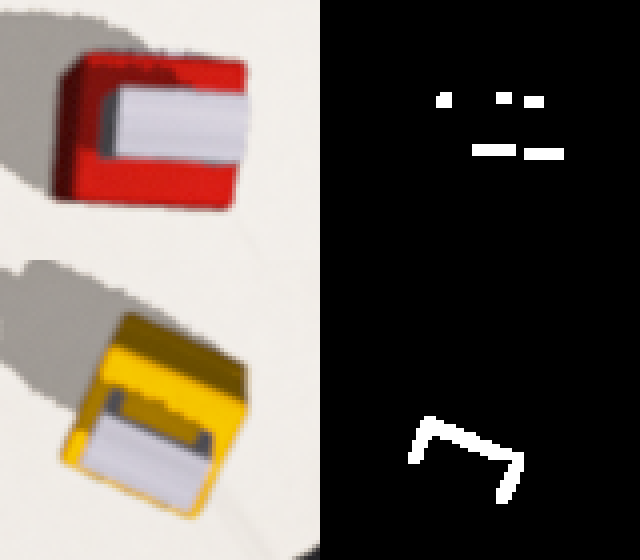

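```bash
sed -i 's/v=(110,222)/v=(130,236)/; s/(100,6,v\[0\])/(115,8,v[0])/; s/np.ones((9,9))/np.ones((25,25))/' h.py
python3 - <<'E'
from h import *
im=cv2.imread("pics/w1.png");m=dict(np.load("w1.npz"))
a=bail(im,m,(300,380,75,140),*RED);b=bail(im,m,(220,300,165,240),*YEL)
print(toolshift((.497,.064,.20)))
E
```

```text
px [344.7 105.7] ctr [0.5539 0.379 ] size [0.0162 0.0347] y-axis deg 143.8 case [336.8 107.1] [0.555 0.38 ]
px [256.  214.5] ctr [0.4058 0.3281] size [0.0165 0.0328] y-axis deg 123.2 case [259.9 203.4] [0.407 0.328]
[-21.09999546  18.96040395   9.5440169 ]
```

```bash
python3 -m crank '[[[0,0,0,0,0,0.111],[0,0,0,0,0,0.111],[0,0,0,0,0,0.111],[0,0,0,0,0,0.111],[0,0,0,0,0,0.111],[0,0,0,0,0,0.112]]]' && python3 -m crank '[[[-1.3,3.5,0.6,0,0,0],[-1.3,3.5,0.6,0,0,0],[-1.3,3.5,0.6,0,0,0],[-1.3,3.5,0.6,0,0,0],[-1.3,3.5,0.6,0,0,0],[-1.3,3.5,0.6,0,0,0],[-1.3,3.5,0.6,0,0,0],[-1.3,3.5,0.6,0,0,0]]]' && python3 -m crank '[[[0,0,0,0,0,0],[0,0,0,0,0,0]]]'
python3 - <<'E'
from h import *
s=read_state();print(np.round(s["tcp_rot"],3));m=camera_model("wrist");im=read_camera("wrist");cv2.imwrite("pics/w2.png",im)
hsv=cv2.cvtColor(im,40);mk=cv2.inRange(hsv,(8,170,150),(16,255,255))
n,_,st,c=cv2.connectedComponentsWithStats(mk)
for i in range(1,n):
  if st[i,4]>60:
    for z in(.088,.098):
      p=onz(m,*c[i],z);k=p-[.5579,-.0569,0];print(st[i],c[i],p.round(4),np.hypot(*k[:2]),np.degrees(np.arctan2(k[1],k[0])))
E
```

```text
time: 2.98
tool_pos: [0.4483, 0.3436, 0.2956]
tcp_rot: [3.096, 0.533, -0.001]
wrist_force: [-0.4, 0.3, 0.4]
width: 0.996
grip_force: 0.0
time: 3.65
tool_pos: [0.444, 0.0434, 0.2476]
tcp_rot: [3.094, 0.543, 0.001]
wrist_force: [1.6, -0.6, 0.4]
width: 0.995
grip_force: 0.0
time: 3.82
tool_pos: [0.4441, 0.0432, 0.2473]
tcp_rot: [-3.096, -0.533, 0.001]
wrist_force: [0.1, 0.7, 0.5]
width: 0.994
grip_force: 0.0
[-3.096e+00 -5.330e-01  1.000e-03]
[268 123  21  22 350] [277.82285714 133.77714286] [0.4971 0.0645 0.088 ] 0.13579044779233013 116.58963975990484
[268 123  21  22 350] [277.82285714 133.77714286] [0.4974 0.0646 0.098 ] 0.1357112979649883 116.48288505596973
```

View pics/w2.png

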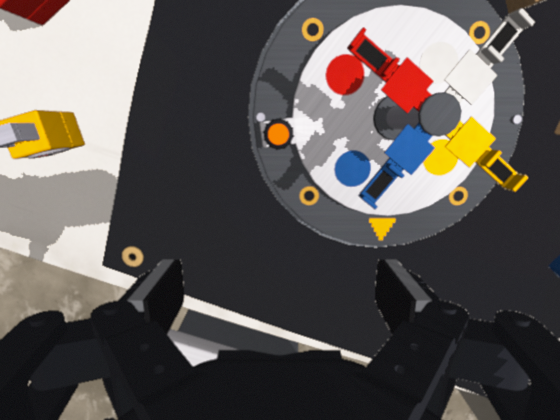

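```bash
python3 -m crank '[[[2.85,-0.1,0.5,0,0,0],[2.85,-0.1,1.5,0,0,0],[0,0,3,0,0,0],[0,0,3,0,0,0],[0,0,3,0,0,0],[0,0,3,0,0,0],[0,0,2,0,0,0],[0,0,2,0,0,0]]]' 6 60 && python3 -m crank '[[[0,0,0,0,0,0],[0,0,0,0,0,0]]]'
python3 - <<'E'
from h import *
print(toolshift((.4973,.0645,.066)),read_state()["wrist_force"])
E
```

```text
time: 4.53
tool_pos: [0.4969, 0.0681, 0.0662]
tcp_rot: [-3.094, -0.543, 0.002]
wrist_force: [0.4, 0.6, -0.2]
width: 0.7
grip_force: 0.0
time: 4.7
tool_pos: [0.4965, 0.0675, 0.067]
tcp_rot: [-3.094, -0.541, 0.005]
wrist_force: [0.2, 0.0, 0.2]
width: 0.707
grip_force: 0.0
[-0.02827885  0.30586798  0.10002066] [0.19183076 0.01033166 0.15004325]
```

```bash
python3 -m crank '[[[0,0.3,0.1,0,0,0],[0,0,0,0,0,0]]]' && python3 -m crank '[[[0,0,0,0,0,0],[0,0,0,0,0,0],[0,0,0,0,0,0],[0,0,0,0,0,0],[0,0,0,0,0,0],[0,0,0,0,0,0]]]' 2 60 && python3 -m crank '[[[0,0,-0.2,0,0,0],[0,0,-0.3,0,0,0],[0,0,0,0,0,0]]]'
```

```text
time: 4.87
tool_pos: [0.5005, 0.0637, 0.0688]
tcp_rot: [3.095, 0.538, 0.005]
wrist_force: [-0.1, 0.3, -0.4]
width: 0.705
grip_force: 0.0
time: 5.37
tool_pos: [0.4986, 0.0631, 0.067]
tcp_rot: [3.096, 0.536, 0.0]
wrist_force: [-0.4, -0.8, -0.4]
width: 0.234
grip_force: 0.0
time: 5.62
tool_pos: [0.4991, 0.0632, 0.0726]
tcp_rot: [3.095, 0.536, 0.002]
wrist_force: [0.7, -0.3, -0.2]
width: 0.236
grip_force: 0.0
```

Run:
```python
from h import *
s=read_state();print(s["tool_pos"]);im=read_camera("scene");m=camera_model("scene")
u,v=proj(m,s["tool_pos"]);print(u,v);u,v=int(u),int(v)
w=read_camera("wrist")
a=cv2.resize(im[v-40:v+40,u-50:u+50],(500,400),interpolation=2); b=cv2.resize(w,(300,225))
o=np.zeros((400,800,3),np.uint8);o[:,:500]=a;o[:225,500:]=b;cv2.imwrite("pics/s2.png",o)
```

```text
[0.49909348 0.06322126 0.07255176]
256.97636980863115 233.14144039214094
```

View pics/s2.png

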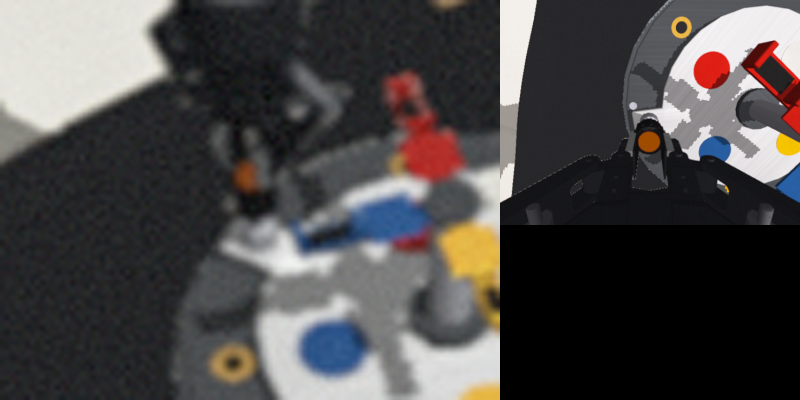

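Run:
```python
from h import *
s=read_state();m=camera_model("wrist");im=read_camera("wrist")
mk=cv2.inRange(cv2.cvtColor(im,40),(6,150,70),(18,255,255));mk[:200]=0
n,_,st,c=cv2.connectedComponentsWithStats(mk);i=1+np.argmax(st[1:,4]);print(st[i],c[i])
for z in(.088,.093,.098,.106):print(z,onz(m,*c[i],z).round(4))
print("tcp",np.round(s["tool_pos"],4),proj(m,s["tool_pos"]))
m2=camera_model("scene");t=read_camera("scene")
mk=cv2.inRange(cv2.cvtColor(t,40),(4,130,60),(16,255,255))[205:255,235:285]
n,_,st,c=cv2.connectedComponentsWithStats(mk)
for i in range(1,n):
  if st[i,4]>8:
    for z in(.088,.098):print(st[i,4],c[i]+[235,205],onz(m2,*(c[i]+[235,205]),z).round(4))
x0=200;cv2.imwrite("pics/w3.png",cv2.resize(im[170:350,180:380],(800,600*9//10*4//3-120),interpolation=2)[:600])
```

```text
[ 258  245   41   39 1291] [277.94345469 264.02865995]
0.088 [0.4932 0.0628 0.088 ]
0.093 [0.4953 0.0636 0.093 ]
0.098 [0.4974 0.0643 0.098 ]
0.106 [0.5008 0.0655 0.106 ]
tcp [0.4989 0.0632 0.0722] [280.75669479 243.70826839]
21 [254.57142857 227.61904762] [0.4989 0.0749 0.088 ]
21 [254.57142857 227.61904762] [0.4948 0.0673 0.098 ]
```

View pics/w3.png

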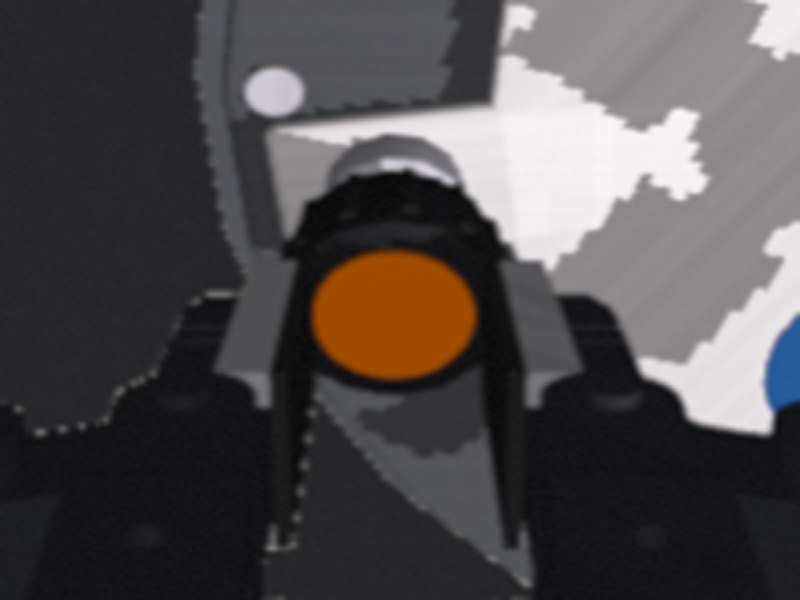

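```bash
python3 -m crank '[[[0,0,0,0,0,0],[0,0,0,0,0,0],[0,0,0,0,0,0],[0,0,0,0,0,0],[0,0,0,0,0,0],[0,0,0,0,0,0]]]' 0 60
```

```text
time: 6.32
tool_pos: [0.4986, 0.0632, 0.0719]
tcp_rot: [3.096, 0.536, -0.0]
wrist_force: [-0.7, -0.1, 0.2]
width: -0.001
grip_force: 0.0
```

Run:
```python
from h import *
s=read_state();m=camera_model("wrist");im=read_camera("wrist")
mk=cv2.inRange(cv2.cvtColor(im,40),(6,150,70),(18,255,255))
n,_,st,c=cv2.connectedComponentsWithStats(mk)
for i in range(1,n):
  if st[i,4]>100: print(st[i],c[i],[onz(m,*c[i],z).round(4).tolist() for z in(.088,.098)])
K=m["camera_matrix"];print(K[0][0],np.linalg.norm(np.array(s["tool_pos"])+np.array(m["R"]).T@np.array(m["t"])),"tcp",np.round(s["tool_pos"],4))
m1=camera_model("wrist")
R=Rn.from_rotvec(s["tcp_rot"]).as_matrix()
for off in(0,-.019):print(off,proj(m,np.array(s["tool_pos"])+R[:,2]*off))
cv2.imwrite("pics/w4.png",im[150:420,130:430])
```

```text
323.3777943782795 0.18592992732078886 tcp [0.4986 0.0632 0.0719]
0 [280.71071646 243.69849859]
-0.019 [280.86867008 256.76139665]
```

View pics/w4.png

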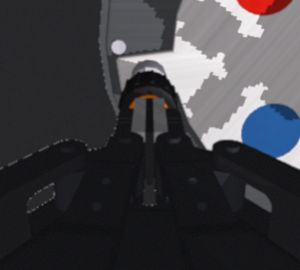

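The fingers shut over the knob without gripping it, so the tips must be above it. I probe down gently to find the contact height.

```bash
for i in 1; do python3 -m crank '[[[0,0,0.2,0,0,0],[0,0,0,0,0,0]]]'; python3 -m crank '[[[0,0,0.2,0,0,0],[0,0,0,0,0,0]]]';  done | grep -E "tool_pos|wrist"
python3 - <<'E'
from h import *
# compare scene/top dots again and holes in wrist view for calibration check
m=camera_model("top");im=read_camera("top");hsv=cv2.cvtColor(im,40)
mk=cv2.inRange(hsv,(4,150,90),(16,255,255))[200:290,250:370]
n,_,st,c=cv2.connectedComponentsWithStats(mk)
for i in range(1,n):
  if st[i,4]>4:print(st[i,4],c[i]+[250,200],onz(m,*(c[i]+[250,200]),.09))
im=cv2.imread("pics/w2.png")
E
```

```text
tool_pos: [0.4983, 0.0632, 0.0695]
wrist_force: [-0.0, -0.2, 0.4]
tool_pos: [0.4983, 0.0632, 0.0675]
wrist_force: [-0.1, -1.2, -0.5]
```

Run:
```python
from h import *
s=read_state();m=camera_model("wrist");R=Rn.from_rotvec(s["tcp_rot"]).as_matrix();p=np.array(s["tool_pos"])
Rc=np.array(m["R"])@R;tc=np.array(m["R"])@p+np.array(m["t"]);print("cam in tool",(-Rc.T@tc).round(4))
R2=Rn.from_rotvec([-3.096,-.533,.001]).as_matrix();p2=np.array([.4441,.0432,.2473])
m2=dict(m);m2["R"]=Rc@R2.T;m2["t"]=tc-m2["R"]@p2
H=[onz(m2,u,v,.022) for u,v in((313,29),(481,32),(458,196),(309,195))];c=np.mean(H,0);print(c,[np.linalg.norm(h-c) for h in H],[np.degrees(np.arctan2(*(h-c)[1::-1])) for h in H])
# current
im=read_camera("wrist");cv2.imwrite("pics/w5.png",im)
mk=cv2.inRange(cv2.cvtColor(im,40),(4,130,40),(20,255,255))
n,_,st,cc=cv2.connectedComponentsWithStats(mk)
for i in range(1,n):
  if st[i,4]>15:print(st[i],cc[i])
```

```text
cam in tool [ 0.0657 -0.0008 -0.174 ]
[ 0.5594692  -0.05673791  0.022     ] [np.float64(0.13532286786262987), np.float64(0.13627497311749553), np.float64(0.13509333385392933), np.float64(0.13527101627040036)] [np.float64(64.52575738474096), np.float64(-25.859796098381658), np.float64(-115.8994690137755), np.float64(154.23614202518593)]
[321  27  39  42 435] [340.37701149  47.57931034]
[531 250  25  13  25] [543.   255.76]
[260 253   4   6  19] [261.68421053 255.73684211]
[552 319   6   6  20] [554.65 321.45]
```

Run:
```python
import cv2
im=cv2.imread("pics/w5.png");cv2.imwrite("pics/w5c.png",cv2.convertScaleAbs(cv2.resize(im[190:340,200:360],(640,600),interpolation=2),alpha=2.2))
```

```text
(no output)
```

View pics/w5c.png

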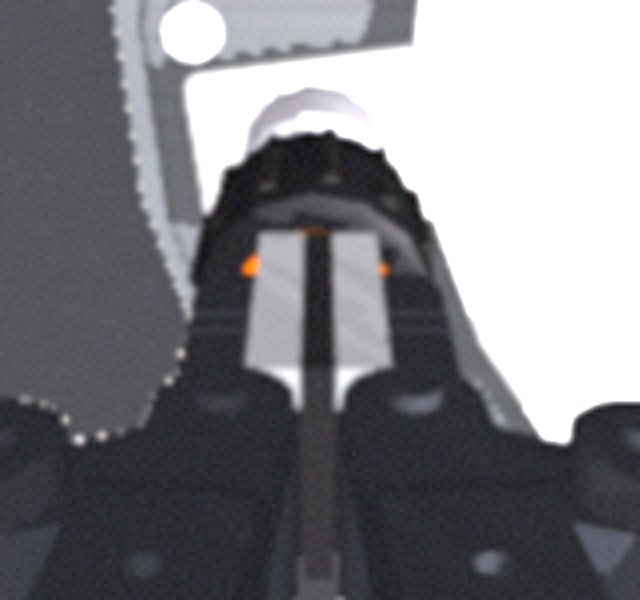

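Run:
```python
from h import *
s=read_state();m=camera_model("wrist")
for a in(64.5,154.5):
  X=[.559+.135*np.cos(np.radians(a)),-.0569+.135*np.sin(np.radians(a)),.022];print(X,proj(m,X))
im=cv2.imread("pics/w5.png");hsv=cv2.cvtColor(im,40)
print("at z+:",[ (dz,proj({**m,"t":np.array(m["t"])-np.array(m["R"])@[0,0,dz]},[.559+.135*np.cos(np.radians(64.5)),-.0569+.135*np.sin(np.radians(64.5)),.022]).round(0)) for dz in(0,.015,.03)])
d=[onz(m,x,47.6,.022) for x in(323,359)];print("ring dia est",np.linalg.norm(d[0]-d[1]))
mk=cv2.inRange(hsv,(0,150,80),(6,255,255))
n,_,st,cc=cv2.connectedComponentsWithStats(mk)
for i in range(1,n):
  if st[i,4]>100:print("red",st[i],cc[i],onz(m,*cc[i],.036))
```

```text
[np.float64(0.61711899806912), np.float64(0.06494901338723119), 0.022] [341.62269686  48.72037563]
[np.float64(0.43715098661276885), np.float64(0.0012189980691198407), 0.022] [329.11716105 317.78664745]
at z+: [(0, array([342.,  49.])), (0.015, array([337.,  54.])), (0.03, array([334.,  58.]))]
ring dia est 0.022599685997078185
red [ 485   71   75   72 1340] [517.6       103.7619403] [ 0.62297163 -0.04852567  0.036     ]
red [ 364   95   69   70 3797] [398.07532262 129.38872794] [0.58262366 0.01577034 0.036     ]
red [ 469  124   91   80 1266] [520.00078989 161.30884676] [ 0.59213613 -0.0679776   0.036     ]
red [538 200  22  44 532] [551.70488722 221.97368421] [ 0.56381009 -0.11086635  0.036     ]
```

The hole projects within 2 px, so the camera pose is right, and the knob looks as if the fingers are inside it. I reopen and retry lower.

```bash
python3 -m crank '[[[0,0,0,0,0,0],[0,0,0,0,0,0],[0,0,0,0,0,0],[0,0,0,0,0,0],[0,0,0,0,0,0],[0,0,0,0,0,0],[0,0,0,0,0,0]]]' 6 60 | grep -E "wrist|width"
python3 - <<'E'
from h import *
s=read_state();m=camera_model("wrist");im=read_camera("wrist");cv2.imwrite("pics/w6.png",im)
mk=cv2.inRange(cv2.cvtColor(im,40),(4,130,60),(20,255,255));mk[:200]=0
n,_,st,c=cv2.connectedComponentsWithStats(mk);i=1+np.argmax(st[1:,4]);print(st[i],c[i],[onz(m,*c[i],z).round(4).tolist() for z in(.07,.088,.098)],s["tool_pos"])
E
python3 -m crank '[[[0,0,0.3,0,0,0],[0,0,0.3,0,0,0],[0,0,0,0,0,0]]]' && python3 -m crank '[[[0,0,0,0,0,0],[0,0,0,0,0,0],[0,0,0,0,0,0],[0,0,0,0,0,0]]]' 2.4 60
```

```text
wrist_force: [-0.2, -0.4, 0.3]
width: 0.7
[ 257  247   43   41 1388] [278.03602305 267.13256484] [[0.4853, 0.0601, 0.07], [0.4931, 0.0628, 0.088], [0.4975, 0.0643, 0.098]] [0.49859399 0.06322579 0.06789227]
time: 7.68
tool_pos: [0.4979, 0.0632, 0.061]
tcp_rot: [-3.095, -0.536, 0.002]
wrist_force: [-0.1, 0.2, 0.1]
width: 0.703
grip_force: 0.0
time: 8.02
tool_pos: [0.4985, 0.0636, 0.0623]
tcp_rot: [-3.095, -0.535, 0.0]
wrist_force: [-0.9, 2.3, 2.8]
width: 0.3
grip_force: 58.8
```

```bash
python3 -m crank '[[[0,0,0,0,0,0],[0,0,0,0,0,0],[0,0,0,0,0,0],[0,0,0,0,0,0]]]' 1 60 | grep -E "tool|wrist|width|grip";python3 -m crank '[[[0,0,-0.2,0,0,0],[0,0,-0.2,0,0,0],[0,0,0,0,0,0],[0,0,0,0,0,0]]]'| grep -E "tool|wrist|width|grip"
python3 - <<'E'
from h import *
s=read_state();m=camera_model("wrist");im=read_camera("wrist");cv2.imwrite("pics/w7.png",im)
mk=cv2.inRange(cv2.cvtColor(im,40),(4,130,60),(20,255,255));mk[:200]=0
n,_,st,c=cv2.connectedComponentsWithStats(mk);i=1+np.argmax(st[1:,4]);print(st[i],c[i],[onz(m,*c[i],z).round(4).tolist() for z in(.088,.098,.102)],s["tool_pos"])
E
```

```text
tool_pos: [0.4986, 0.0635, 0.0622]
wrist_force: [-2.7, 2.7, 4.6]
width: 0.298
grip_force: 59.0
tool_pos: [0.4969, 0.0628, 0.0642]
wrist_force: [-0.8, 0.5, -9.0]
width: 0.296
grip_force: 59.5
[ 257  252   45   41 1466] [278.89222374 272.00272851] [[0.4907, 0.0617, 0.088], [0.4953, 0.0633, 0.098], [0.4971, 0.0639, 0.102]] [0.49692556 0.06282866 0.06418965]
```

```bash
cat >> h.py <<'E'
def arc(phis,r=13.5):
    p=np.radians(phis);x=r*np.cos(p);y=-r*np.sin(p)
    rows=np.round(np.diff(np.round(np.c_[x,y],2),axis=0),2)
    for i in range(0,len(rows),8): print("[["+",".join(f"[{a:g},{b:g},0,0,0,0]" for a,b in rows[i:i+8])+"]]")
E
python3 - <<'E'
from h import *
arc([97.1,99,102]+list(range(108,217,6))+[220,223,225])
E
```

```text
[[[-0.44,0.07,0,0,0,0],[-0.7,0.13,0,0,0,0],[-1.36,0.36,0,0,0,0],[-1.32,0.51,0,0,0,0],[-1.26,0.64,0,0,0,0],[-1.19,0.77,0,0,0,0],[-1.09,0.89,0,0,0,0],[-1,1,0,0,0,0]]]
[[[-0.89,1.09,0,0,0,0],[-0.77,1.19,0,0,0,0],[-0.64,1.26,0,0,0,0],[-0.51,1.32,0,0,0,0],[-0.36,1.36,0,0,0,0],[-0.23,1.4,0,0,0,0],[-0.07,1.41,0,0,0,0],[0.07,1.41,0,0,0,0]]]
[[[0.23,1.4,0,0,0,0],[0.36,1.36,0,0,0,0],[0.51,1.32,0,0,0,0],[0.64,1.26,0,0,0,0],[0.77,1.19,0,0,0,0],[0.58,0.74,0,0,0,0],[0.47,0.53,0,0,0,0],[0.32,0.34,0,0,0,0]]]
```

```bash
python3 -m crank '[[[0,0,-0.1,0,0,0],[-0.4,0.1,0,0,0,0],[-0.7,0.1,0,0,0,0],[-1.4,0.4,0,0,0,0],[-1.3,0.5,0,0,0,0],[-1.3,0.6,0,0,0,0],[-1.2,0.8,0,0,0,0]]]' | grep -E "tool|wrist|width|grip"
python3 -m crank '[[[-1.1,0.9,0,0,0,0],[-1,1,0,0,0,0],[-0.9,1.1,0,0,0,0],[-0.8,1.2,0,0,0,0],[-0.6,1.2,0,0,0,0],[-0.5,1.3,0,0,0,0],[-0.4,1.4,0,0,0,0],[-0.2,1.4,0,0,0,0]]]' | grep -E "tool|wrist|width|grip"
python3 - <<'E'
from h import *
s=read_state();print(s["wrist_force"])
c=np.array([.5585,-.0569]);d=np.array(s["tool_pos"])[:2]-c;print(np.hypot(*d),np.degrees(np.arctan2(d[1],d[0]))-19.4)
E
```

```text
tool_pos: [0.4469, 0.0174, 0.067]
wrist_force: [2.1, 0.8, -11.0]
width: 0.298
grip_force: 59.6
tool_pos: [0.4291, -0.091, 0.068]
wrist_force: [5.2, 3.3, -10.9]
width: 0.301
grip_force: 59.6
[  5.20681688   3.31727636 -10.91443797]
0.13386426071034394 -184.64238812408087
```

```bash
python3 -m crank '[[[-0.1,1.4,0,0,0,0],[0.1,1.4,0,0,0,0],[0.2,1.4,0,0,0,0],[0.4,1.4,0,0,0,0],[0.5,1.3,0,0,0,0],[0.6,1.3,0,0,0,0],[0.8,1.2,0,0,0,0],[0.6,0.7,0,0,0,0]]]' | grep -E "tool|wrist|width|grip"
python3 -m crank '[[[0,0,0,0,0,0],[0,0,0,0,0,0]]]' | grep -E "tool|wrist|width|grip"
python3 - <<'E'
from h import *
s=read_state()
c=np.array([.5585,-.0569]);d=np.array(s["tool_pos"])[:2]-c;print(np.hypot(*d),np.degrees(np.arctan2(d[1],d[0]))-19.4)
h=c+.135*np.array([np.cos(np.radians(244.4)),np.sin(np.radians(244.4))]);print(h,toolshift([*h,s["tool_pos"][2]]))
m=camera_model("wrist");im=read_camera("wrist")
mk=cv2.inRange(cv2.cvtColor(im,40),(4,130,60),(20,255,255));mk[:200]=0
n,_,st,c=cv2.connectedComponentsWithStats(mk);i=1+np.argmax(st[1:,4]);print(st[i],c[i],[onz(m,*c[i],z).round(4).tolist() for z in(.098,.102)])
E
```

```text
tool_pos: [0.4923, -0.174, 0.0674]
wrist_force: [3.2, 7.4, -9.5]
width: 0.296
grip_force: 59.7
tool_pos: [0.492, -0.1738, 0.0673]
wrist_force: [3.5, 6.6, -9.7]
width: 0.298
grip_force: 59.8
0.13450925722495088 -139.04227596762294
[ 0.50016842 -0.17864739] [0.61025865 0.73038214 0.00138254]
[ 256  250   45   42 1489] [278.19006044 270.74949631] [[0.4893, -0.1734, 0.098], [0.491, -0.1727, 0.102]]
```

```bash
python3 -m crank '[[[0.3,0.35,0,0,0,0],[0.3,0.35,0,0,0,0],[0,0,0,0,0,0],[0,0,0.4,0,0,0],[0,0,0.4,0,0,0],[0,0,0,0,0,0],[0,0,0,0,0,0]]]' | grep -E "tool|wrist|width|grip"
python3 -m crank '[[[0,0,0.3,0,0,0],[0,0,0.3,0,0,0],[0,0,0,0,0,0],[0,0,0,0,0,0]]]' | grep -E "tool|wrist|width|grip"
```

```text
tool_pos: [0.4999, -0.1781, 0.0596]
wrist_force: [4.4, 7.5, -8.3]
width: 0.299
grip_force: 60.1
tool_pos: [0.5006, -0.1783, 0.0541]
wrist_force: [4.9, 6.7, -8.4]
width: 0.298
grip_force: 60.2
```

```bash
python3 -m crank '[[[0,0,0.2,0,0,0],[0,0,0,0,0,0],[0,0,0,0,0,0]]]' | grep -E "tool|wrist"
python3 -m crank '[[[0,0,0,0,0,0],[0,0,0,0,0,0],[0,0,0,0,0,0],[0,0,0,0,0,0],[0,0,0,0,0,0]]]' 6 | grep -E "tool|wrist|width|grip"
python3 - <<'E'
from h import *
s=read_state();m=camera_model("wrist");im=read_camera("wrist")
mk=cv2.inRange(cv2.cvtColor(im,40),(4,130,60),(20,255,255));mk[:200]=0
n,_,st,c=cv2.connectedComponentsWithStats(mk);i=1+np.argmax(st[1:,4]);print(st[i],c[i],[onz(m,*c[i],z).round(4).tolist() for z in(.088,.098)],s["tool_pos"])
E
```

```text
tool_pos: [0.501, -0.1786, 0.0531]
wrist_force: [3.7, 6.9, -3.9]
tool_pos: [0.4993, -0.1796, 0.0518]
wrist_force: [-0.1, 0.2, -1.3]
width: 0.703
grip_force: 0.0
[ 255  248   46   42 1528] [277.48756545 268.52552356] [[0.5001, -0.1775, 0.088], [0.5045, -0.176, 0.098]] [ 0.49934099 -0.17956839  0.05177266]
```

```bash
python3 -m crank '[[[0,0,-2,0,0,0],[0,0,-3,0,0,0],[0,0,-3.5,0,0,0],[0,0,-3.5,0,0,0],[0,0,-3.5,0,0,0]]]' 8.5| grep -E "tool"
python3 -m crank '[[[1.4,-3.2,0,0,0,0],[1.4,-3.2,0,0,0,0],[1.4,-3.2,0,0,0,0],[1.4,-3.2,0,0,0,0],[1.4,-3.2,0,0,0,0],[1.4,-3.2,0,0,0,0],[1.4,-3.2,0,0,0,0],[1.4,-3.2,0,0,0,0]]]'| grep -E "tool"
python3 -m crank '[[[1.4,-3.2,0,0,0,0],[1.4,-3.2,0,0,0,0],[1.4,-3.2,0,0,0,0],[1.4,-3.2,0,0,0,0],[1.4,-3.2,0,0,0,0],[1.4,-3.2,0,0,0,0],[1.4,-3.2,0,0,0,0]]]'| grep -E "tool"
python3 -m crank '[[[0,0,0,0,0,-0.1],[0,0,0,0,0,-0.1],[0,0,0,0,0,-0.1],[0,0,0,0,0,-0.1],[0,0,0,0,0,-0.1],[0,0,0,0,0,-0.1],[0,0,0,0,0,0]]]'| grep -E "tool|tcp"
python3 - <<'E'
from h import *
s=read_state();m=camera_model("wrist");im=read_camera("wrist");cv2.imwrite("pics/r1.png",im)
u,v=map(int,proj(m,[.554,.379,.09]));print(u,v,toolshift((.554,.379,.2)))
bail(im,m,(max(u-75,0),u+75,max(v-70,0),v+70),*RED)
E
```

```text
tool_pos: [0.4984, -0.1788, 0.2073]
tool_pos: [0.5183, 0.1015, 0.2061]
tool_pos: [0.5353, 0.3455, 0.2058]
tool_pos: [0.5354, 0.3437, 0.2057]
tcp_rot: [2.797, 1.43, -0.001]
273 156 [ 3.94299802 -0.57517794  0.57075864]
px [273.6 157.1] ctr [0.5545 0.3791] size [0.0331 0.0162] y-axis deg 145.8 case [274.5 153.5] [0.554 0.378]
```

```bash
python3 -m crank '[[[0,0,0,0,0,-0.028],[2,-0.2,1,0,0,0],[2,-0.25,2,0,0,0],[0,0,3,0,0,0],[0,0,3,0,0,0],[0,0,3,0,0,0],[0,0,2,0,0,0],[0,0,1.5,0,0,0]]]' 8.5 35| grep -E "tool|tcp"
python3 -m crank '[[[0,0,1.2,0,0,0],[0,0,0,0,0,0]]]' | grep -E "tool|tcp"
python3 - <<'E'
from h import *
print(toolshift((.5545,.3791,.038)))
E
```

```text
tool_pos: [0.5525, 0.3783, 0.0474]
tcp_rot: [2.781, 1.461, -0.007]
tool_pos: [0.5522, 0.378, 0.0353]
tcp_rot: [2.78, 1.463, -0.009]
[ 0.21968776  0.13168431 -0.26696884]
```

```bash
python3 -m crank '[[[0.2,0.1,-0.25,0,0,0],[0,0,0,0,0,0],[0,0,0,0,0,0]]]' | grep -E "tool"
python3 -m crank '[[[0,0,0,0,0,0],[0,0,0,0,0,0],[0,0,0,0,0,0],[0,0,0,0,0,0],[0,0,0,0,0,0],[0,0,0,0,0,0]]]' 4.4 35| grep -E "tool|wrist|width|grip"
```

```text
tool_pos: [0.558, 0.3816, 0.0438]
tool_pos: [0.5561, 0.3805, 0.0414]
wrist_force: [-0.6, -0.8, -0.3]
width: 0.515
grip_force: 0.0
```

No contact at 44 mm on a 50 mm case. Together with the knob result, this means the real fingertips sit about 30 mm short of the reported TCP. I reopen and go 30 mm deeper.

```bash
python3 -m crank '[[[0,0,0,0,0,0],[0,0,0,0,0,0],[0,0,0,0,0,0],[0,0,0,0,0,0],[0,0,0,0,0,0]]]' 8 35| grep -E "tool|wrist|width"
python3 -m crank '[[[-0.15,-0.05,1,0,0,0],[0,0,1,0,0,0],[0,0,0.7,0,0,0],[0,0,0,0,0,0]]]' | grep -E "tool|wrist"
python3 -m crank '[[[0,0,0,0,0,0],[0,0,0,0,0,0],[0,0,0,0,0,0],[0,0,0,0,0,0],[0,0,0,0,0,0]]]' 4.4 35| grep -E "tool|wrist|width|grip"
```

```text
tool_pos: [0.5562, 0.3805, 0.0414]
wrist_force: [-1.0, 0.4, -0.1]
width: 0.934
tool_pos: [0.5528, 0.3782, 0.011]
wrist_force: [0.1, -0.3, -1.1]
tool_pos: [0.5553, 0.3798, 0.0147]
wrist_force: [0.6, -0.2, -0.9]
width: 0.576
grip_force: 37.0
```

Gripped at 49 mm and 37 N. I lift and turn.

```bash
python3 -m crank '[[[0,0,-1,0,0,0],[0,0,-2.5,0,0,0],[0,0,-3,0,0,0],[0,0,-3,0,0,0],[0,0,-3,0,0,0],[0,0,-2.5,0,0,0],[0,0,-1,0,0,0]]]' | grep -E "tool|wrist|width|grip"
python3 -m crank '[[[0,0,0,0,0,-0.12],[0,0,0,0,0,-0.12],[0,0,0,0,0,-0.12],[0,0,0,0,0,-0.12],[0,0,0,0,0,-0.12],[0,0,0,0,0,-0.12],[0,0,0,0,0,-0.12],[0,0,0,0,0,-0.12]]]' >/dev/null
python3 -m crank '[[[0,0,0,0,0,-0.12],[0,0,0,0,0,-0.12],[0,0,0,0,0,-0.12],[0,0,0,0,0,-0.12],[0,0,0,0,0,-0.12],[0,0,0,0,0,-0.12],[0,0,0,0,0,-0.12],[0,0,0,0,0,-0.12]]]' >/dev/null
python3 -m crank '[[[0,0,0,0,0,-0.12],[0,0,0,0,0,-0.12],[0,0,0,0,0,-0.12],[0,0,0,0,0,-0.12],[0,0,0,0,0,-0.07],[0,0,0,0,0,0],[0,0,0,0,0,0]]]' | grep -E "tool|wrist|width|grip|tcp"
python3 - <<'E'
from h import *
r=np.array(read_state()["tcp_rot"]);print("tool x deg",2*np.degrees(np.arctan2(r[1],r[0]))%360, toolshift((.4123,-.1084,.18)))
E
```

```text
tool_pos: [0.5571, 0.381, 0.1804]
wrist_force: [1.1, 0.8, -1.0]
width: 0.579
grip_force: 37.1
tool_pos: [0.5544, 0.3792, 0.1735]
tcp_rot: [0.465, -3.106, 0.001]
wrist_force: [-0.2, 0.0, -2.1]
width: 0.575
grip_force: 37.1
tool x deg 197.0199693115979 [ 27.85966351 -42.46964429  -0.58951645]
```

```bash
python3 -m crank '[[[0,0,0,0,0,-0.042],[1.2,-1.6,0,0,0,0],[1.9,-2.6,0,0,0,0],[1.9,-2.6,0,0,0,0],[1.9,-2.6,0,0,0,0],[1.9,-2.6,0,0,0,0],[1.9,-2.7,0,0,0,0],[1.9,-2.7,0,0,0,0]]]' | grep -E "tool"
python3 -m crank '[[[1.9,-2.7,0,0,0,0],[1.9,-2.7,0,0,0,0],[1.9,-2.7,0,0,0,0],[1.9,-2.7,0,0,0,0],[1.9,-2.7,0,0,0,0],[1.9,-2.6,0,0,0,0],[1.9,-2.6,0,0,0,0],[1.9,-2.6,0,0,0,0]]]' | grep -E "tool"
python3 -m crank '[[[1.8,-2.5,0,0,0,0],[1,-1.1,0,0,0,0],[0,0,0,0,0,0],[0,0,0,0,0,0]]]' | grep -E "tool|width|grip"
python3 - <<'E'
from h import *
r=np.array(read_state()["tcp_rot"]);print("tool x deg",2*np.degrees(np.arctan2(r[1],r[0]))%360, toolshift((.4123,-.1084,.079)))
m=camera_model("wrist");im=read_camera("wrist");cv2.imwrite("pics/l1.png",im)
E
```

```text
tool_pos: [0.4934, 0.1721, 0.1741]
tool_pos: [0.4216, -0.0794, 0.1744]
tool_pos: [0.4078, -0.1217, 0.1743]
width: 0.576
grip_force: 37.3
tool x deg 199.32031361165852 [-0.86638857  1.10381713  9.53442853]
```

View pics/l1.png

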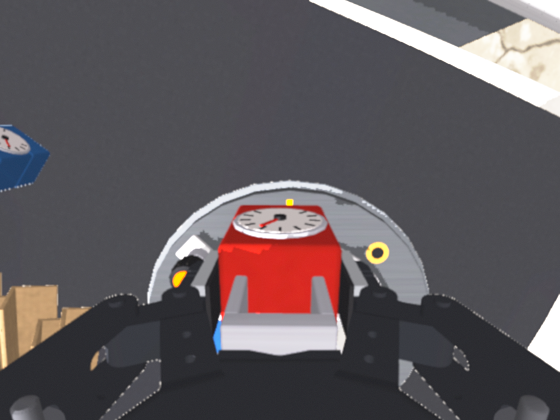

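```bash
python3 -m crank '[[[-0.4,0.6,1,0,0,0],[-0.4,0.5,2,0,0,0],[0,0,2.5,0,0,0],[0,0,2,0,0,0],[0,0,1.5,0,0,0],[0,0,0.5,0,0,0],[0,0,0,0,0,0],[0,0,0,0,0,0]]]' | grep -E "tool|width|grip"
python3 - <<'E'
from h import *
print(toolshift((.4878,-.0818,.079)))
E
```

```text
tool_pos: [0.4123, -0.1075, 0.0794]
width: 0.576
grip_force: 37.2
[-7.97198095 -0.1177706   0.03731902]
```

```bash
python3 -m crank '[[[-0.7,-0.1,0,0,0,0],[-1.3,0,0,0,0,0],[-1.5,0,0,0,0,0],[-1.5,0,0,0,0,0],[-1.5,0,0,0,0,0],[-1,0,0,0,0,0],[-0.5,0,0,0,0,0],[0,0,0,0,0,0]]]' | grep -E "tool|wrist|width|grip"
python3 -m crank '[[[0,0,0,0,0,0],[0,0,0,0,0,0]]]' | grep -E "tool|wrist"
python3 - <<'E'
from h import *
print(toolshift((.4878,-.0818,.0627)))
E
```

```text
tool_pos: [0.4897, -0.0822, 0.0801]
wrist_force: [0.2, -0.0, -3.0]
width: 0.578
grip_force: 37.3
tool_pos: [0.4871, -0.0826, 0.0792]
wrist_force: [-0.5, 0.3, -3.7]
[-0.09670395  0.04568002  1.64995889]
```

```bash
python3 -m crank '[[[0,0,0.4,0,0,0],[0,0,0.4,0,0,0],[0,0,0.4,0,0,0],[0,0,0.2,0,0,0],[0,0,0,0,0,0],[0,0,0,0,0,0]]]' | grep -E "tool|wrist|width|grip"
python3 -m crank '[[[0,0,0.1,0,0,0],[0,0,0.1,0,0,0],[0,0,0,0,0,0]]]' | grep -E "tool|wrist|width|grip"
```

```text
tool_pos: [0.4873, -0.0825, 0.065]
wrist_force: [0.3, -0.4, -1.5]
width: 0.576
grip_force: 37.3
tool_pos: [0.4877, -0.0825, 0.0633]
wrist_force: [-0.2, 0.1, -2.5]
width: 0.577
grip_force: 37.3
```

```bash
python3 -m crank '[[[0,0,0.1,0,0,0],[0,0,0,0,0,0],[0,0,0,0,0,0]]]' | grep -E "tool|wrist"
python3 -m crank '[[[0,0,0.1,0,0,0],[0,0,0,0,0,0],[0,0,0,0,0,0]]]' | grep -E "tool|wrist"
python3 -m crank '[[[0,0,0.05,0,0,0],[0,0,0,0,0,0],[0,0,0,0,0,0]]]' | grep -E "tool|wrist"
```

```text
tool_pos: [0.488, -0.0826, 0.0626]
wrist_force: [0.4, -0.6, -0.0]
tool_pos: [0.4883, -0.0828, 0.0625]
wrist_force: [-2.2, 0.4, 4.6]
tool_pos: [0.4884, -0.0829, 0.0625]
wrist_force: [-3.3, -0.5, 8.2]
```

```bash
python3 -m crank '[[[0,0,-0.15,0,0,0],[0,0,0,0,0,0]]]' | grep -E "tool|wrist"
python3 -m crank '[[[0,0,0,0,0,0],[0,0,0,0,0,0],[0,0,0,0,0,0],[0,0,0,0,0,0],[0,0,0,0,0,0],[0,0,0,0,0,0]]]' 7 | grep -E "tool|wrist|width|grip"
python3 -m crank '[[[0,0,-1,0,0,0],[0,0,-2,0,0,0],[0,0,-3,0,0,0],[0,0,-3,0,0,0],[0,0,-3,0,0,0],[0,0,-3,0,0,0],[0,0,-2,0,0,0],[0,0,0,0,0,0]]]' | grep -E "time|tool|wrist"
python3 - <<'E'
from h import *
m=camera_model("wrist");im=read_camera("wrist");cv2.imwrite("pics/l2.png",im)
bail(im,m,(180,380,150,400),*RED,z=.152)
E
```

```text
tool_pos: [0.4879, -0.0826, 0.0626]
wrist_force: [0.1, -0.3, -3.5]
tool_pos: [0.4877, -0.0825, 0.0623]
wrist_force: [-0.4, 1.0, -0.2]
width: 0.819
grip_force: 0.0
time: 26.1
tool_pos: [0.4912, -0.0833, 0.2394]
wrist_force: [0.0, -0.1, 0.4]
px [282. 203.] ctr [ 0.4892 -0.081 ] size [0.033  0.0171] y-axis deg 109.6 case [281.5 216.5] [ 0.529 -0.067]
```

View pics/l2.png

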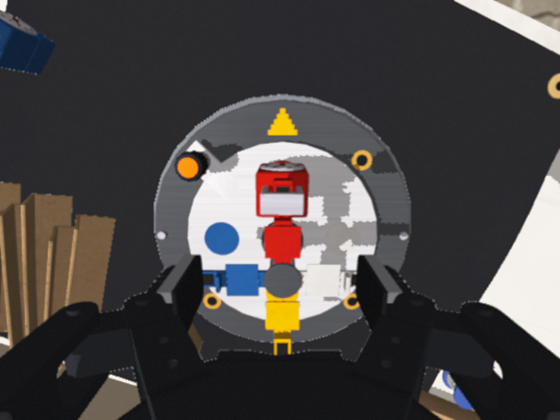

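Red hangs on the red hook: bail at (.489,-.081) against hook (.488,-.082), and the dial faces the wedge. Next I index yellow to the station, with a deeper knob grip.

```bash
python3 -m crank '[[[0.8,-3,0,0,0,0],[0.8,-3.2,0,0,0,0],[0.7,-3,1,0,0,0],[0,0,3,0,0,0],[0,0,3,0,0,0],[0,0,3,0,0,0],[0,0,3,0,0,0],[0,0,0,0,0,0]]]' 6 60| grep -E "tool"
python3 - <<'E'
from h import *
print(toolshift((.5002,-.1786,.042)))
arc([225,226,228,231]+list(range(235,396,4))+[399,402,404,405],r=-13.5)
E
```

```text
tool_pos: [0.4901, -0.1744, 0.0943]
[-0.86925494 -0.78957695  5.21130108]
[[[-0.17,-0.16,0,0,0,0],[-0.35,-0.32,0,0,0,0],[-0.53,-0.46,0,0,0,0],[-0.76,-0.57,0,0,0,0],[-0.79,-0.51,0,0,0,0],[-0.82,-0.46,0,0,0,0],[-0.86,-0.4,0,0,0,0],[-0.87,-0.33,0,0,0,0]]]
[[[-0.91,-0.28,0,0,0,0],[-0.91,-0.21,0,0,0,0],[-0.93,-0.15,0,0,0,0],[-0.94,-0.08,0,0,0,0],[-0.95,-0.02,0,0,0,0],[-0.94,0.05,0,0,0,0],[-0.93,0.12,0,0,0,0],[-0.93,0.18,0,0,0,0]]]
[[[-0.91,0.24,0,0,0,0],[-0.89,0.31,0,0,0,0],[-0.87,0.36,0,0,0,0],[-0.83,0.43,0,0,0,0],[-0.81,0.49,0,0,0,0],[-0.77,0.54,0,0,0,0],[-0.74,0.59,0,0,0,0],[-0.69,0.64,0,0,0,0]]]
[[[-0.64,0.69,0,0,0,0],[-0.59,0.74,0,0,0,0],[-0.54,0.77,0,0,0,0],[-0.49,0.81,0,0,0,0],[-0.43,0.83,0,0,0,0],[-0.36,0.87,0,0,0,0],[-0.31,0.89,0,0,0,0],[-0.24,0.91,0,0,0,0]]]
[[[-0.18,0.93,0,0,0,0],[-0.12,0.93,0,0,0,0],[-0.05,0.94,0,0,0,0],[0.02,0.95,0,0,0,0],[0.08,0.94,0,0,0,0],[0.15,0.93,0,0,0,0],[0.21,0.91,0,0,0,0],[0.28,0.91,0,0,0,0]]]
[[[0.33,0.87,0,0,0,0],[0.4,0.86,0,0,0,0],[0.46,0.82,0,0,0,0],[0.51,0.79,0,0,0,0],[0.57,0.76,0,0,0,0],[0.46,0.53,0,0,0,0],[0.32,0.35,0,0,0,0],[0.16,0.17,0,0,0,0]]]
```

```bash
python3 -m crank '[[[-0.4,-0.4,0,0,0,0],[-0.4,-0.4,0,0,0,0],[0,0,2,0,0,0],[0,0,2,0,0,0],[0,0,1.2,0,0,0],[0,0,0,0,0,0],[0,0,0,0,0,0]]]' | grep -E "tool|wrist"
python3 - <<'E'
from h import *
print(toolshift((.5002,-.1786,.042)))
E
python3 -m crank '[[[0,0,0,0,0,0],[0,0,0,0,0,0],[0,0,0,0,0,0],[0,0,0,0,0,0],[0,0,0,0,0,0],[0,0,0,0,0,0]]]' 2 60| grep -E "tool|wrist|width|grip"
```

```text
tool_pos: [0.5078, -0.182, 0.0512]
wrist_force: [-0.1, -0.5, 0.6]
[0.5993572  0.57835226 0.92216977]
tool_pos: [0.5069, -0.1786, 0.0524]
wrist_force: [-4.1, 12.2, 11.0]
width: 0.304
grip_force: 58.3
```

```bash
python3 -m crank '[[[0,0,0,0,0,0],[0,0,0,0,0,0],[0,0,0,0,0,0],[0,0,0,0,0,0],[0,0,0,0,0,0]]]' 6 60| grep -E "tool|wrist|width|grip"
python3 - <<'E'
from h import *
s=read_state();m=camera_model("wrist");im=read_camera("wrist")
mk=cv2.inRange(cv2.cvtColor(im,40),(4,130,60),(20,255,255));mk[:200]=0
n,_,st,c=cv2.connectedComponentsWithStats(mk);i=1+np.argmax(st[1:,4]);print(st[i],c[i],[onz(m,*c[i],z).round(4).tolist() for z in(.078,.088,.098)],s["tool_pos"])
print(toolshift((.5002,-.1786,.042)))
E
```

```text
tool_pos: [0.5075, -0.1823, 0.0508]
wrist_force: [-0.2, -0.1, -0.8]
width: 0.705
grip_force: 0.0
[ 267  242   46   44 1582] [289.50189633 263.30025284] [[0.5064, -0.1763, 0.078], [0.5023, -0.1781, 0.088], [0.4981, -0.1799, 0.098]] [ 0.50746962 -0.18227744  0.05081798]
[0.55253449 0.57767443 0.86554692]
```

```bash
python3 -m crank '[[[0.5,0.5,0,0,0,0],[0,0,0.4,0,0,0],[0,0,0.4,0,0,0],[0,0,0,0,0,0],[0,0,0,0,0,0]]]' | grep -E "tool|wrist"
python3 -m crank '[[[0,0,0,0,0,0],[0,0,0,0,0,0],[0,0,0,0,0,0],[0,0,0,0,0,0],[0,0,0,0,0,0],[0,0,0,0,0,0]]]' 2 60| grep -E "tool|wrist|width|grip"
```

```text
tool_pos: [0.5001, -0.1786, 0.0417]
wrist_force: [0.8, 0.1, 0.2]
tool_pos: [0.5012, -0.1793, 0.0429]
wrist_force: [-0.8, -2.5, 3.0]
width: 0.321
grip_force: 59.0
```

```bash
python3 -m crank '[[[0,0,-0.4,0,0,0],[0,0,-0.4,0,0,0],[0,0,-0.4,0,0,0],[0,0,-0.2,0,0,0],[0,0,0,0,0,0],[0,0,0,0,0,0]]]' | grep -E "tool|wrist|width"
python3 - <<'E'
from h import *
s=read_state();m=camera_model("wrist");im=read_camera("wrist")
mk=cv2.inRange(cv2.cvtColor(im,40),(4,130,60),(20,255,255));mk[:200]=0
n,_,st,c=cv2.connectedComponentsWithStats(mk);i=1+np.argmax(st[1:,4]);print(st[i],c[i],[onz(m,*c[i],z).round(4).tolist() for z in(.088,.094,.1,.106)],s["tool_pos"])
E
```

```text
tool_pos: [0.4994, -0.1784, 0.0555]
wrist_force: [-2.2, -2.8, -10.5]
width: 0.321
[ 255  259   49   45 1688] [278.83886256 280.45912322] [[0.5062, -0.1752, 0.088], [0.5034, -0.1762, 0.094], [0.5005, -0.1772, 0.1], [0.4976, -0.1782, 0.106]] [ 0.49936491 -0.17838419  0.05545319]
```

```bash
g(){ grep -E "tool|wrist|width"|tr '\n' ' ';echo; }
python3 -m crank '[[[0.16,0.17,0,0,0,0],[0.32,0.35,0,0,0,0],[0.46,0.53,0,0,0,0],[0.57,0.76,0,0,0,0],[0.51,0.79,0,0,0,0],[0.46,0.82,0,0,0,0],[0.4,0.86,0,0,0,0],[0.33,0.87,0,0,0,0]]]'|g
python3 -m crank '[[[0.28,0.91,0,0,0,0],[0.21,0.91,0,0,0,0],[0.15,0.93,0,0,0,0],[0.08,0.94,0,0,0,0],[0.02,0.95,0,0,0,0],[-0.05,0.94,0,0,0,0],[-0.12,0.93,0,0,0,0],[-0.18,0.93,0,0,0,0]]]'|g
python3 -m crank '[[[-0.24,0.91,0,0,0,0],[-0.31,0.89,0,0,0,0],[-0.36,0.87,0,0,0,0],[-0.43,0.83,0,0,0,0],[-0.49,0.81,0,0,0,0],[-0.54,0.77,0,0,0,0],[-0.59,0.74,0,0,0,0],[-0.64,0.69,0,0,0,0]]]'|g
python3 -m crank '[[[-0.69,0.64,0,0,0,0],[-0.74,0.59,0,0,0,0],[-0.77,0.54,0,0,0,0],[-0.81,0.49,0,0,0,0],[-0.83,0.43,0,0,0,0],[-0.87,0.36,0,0,0,0],[-0.89,0.31,0,0,0,0],[-0.91,0.24,0,0,0,0]]]'|g
python3 -m crank '[[[-0.93,0.18,0,0,0,0],[-0.93,0.12,0,0,0,0],[-0.94,0.05,0,0,0,0],[-0.95,-0.02,0,0,0,0],[-0.94,-0.08,0,0,0,0],[-0.93,-0.15,0,0,0,0],[-0.8,-0.2,0,0,0,0],[-0.4,-0.15,0,0,0,0]]]'|g
python3 -m crank '[[[0,0,0,0,0,0],[0,0,0,0,0,0],[0,0,0,0,0,0]]]'|g
python3 - <<'E'
from h import *
s=read_state();c=np.array([.5585,-.0569]);d=np.array(s["tool_pos"])[:2]-c;print(np.hypot(*d),(np.degrees(np.arctan2(d[1],d[0]))-19.4))
h=c+.135*np.array([np.cos(np.radians(64.4)),np.sin(np.radians(64.4))]);print(h,toolshift([*h,s["tool_pos"][2]]))
m=camera_model("wrist");im=read_camera("wrist")
mk=cv2.inRange(cv2.cvtColor(im,40),(4,130,60),(20,255,255));mk[:200]=0
n,_,st,c=cv2.connectedComponentsWithStats(mk);i=1+np.argmax(st[1:,4]);print(st[i],c[i],[onz(m,*c[i],z).round(4).tolist() for z in(.088,.094,.1,.106)])
E
```

```text
tool_pos: [0.4518, -0.1399, 0.0563] wrist_force: [-1.6, -2.3, -9.8] width: 0.316 
tool_pos: [0.424, -0.071, 0.0563] wrist_force: [-2.4, -0.7, -10.3] width: 0.32 
tool_pos: [0.4371, 0.0024, 0.0564] wrist_force: [-2.1, -0.0, -9.8] width: 0.32 
tool_pos: [0.487, 0.0576, 0.0564] wrist_force: [-1.4, 0.4, -10.6] width: 0.319 
tool_pos: [0.5529, 0.0778, 0.0565] wrist_force: [-0.7, 1.1, -9.6] width: 0.32 
tool_pos: [0.5512, 0.0777, 0.0565] wrist_force: [0.1, 2.7, -9.9] width: 0.319 
0.13476450848439625 73.6850505711923
[0.61683158 0.06484739] [-5.75227622e+00 -3.40123486e+00  1.77348015e-03]
[ 256  260   48   44 1662] [279.22924188 281.33995187] [[0.559, 0.0814, 0.088], [0.5561, 0.0803, 0.094], [0.5532, 0.0793, 0.1], [0.5502, 0.0783, 0.106]]
```

```bash
python3 -c "
from h import *
arc([73.7,72,69,65,61,57,53,49,46,45],r=-13.5)"
```

```text
[[[-0.38,-0.12,0,0,0,0],[-0.67,-0.24,0,0,0,0],[-0.87,-0.36,0,0,0,0],[-0.83,-0.43,0,0,0,0],[-0.81,-0.49,0,0,0,0],[-0.77,-0.54,0,0,0,0],[-0.74,-0.59,0,0,0,0],[-0.52,-0.48,0,0,0,0]]]
[[[-0.17,-0.16,0,0,0,0]]]
```

```bash
g(){ grep -E "tool|wrist|width"|tr '\n' ' ';echo; }
python3 -m crank '[[[-0.38,-0.12,0,0,0,0],[-0.67,-0.24,0,0,0,0],[-0.87,-0.36,0,0,0,0],[-0.83,-0.43,0,0,0,0],[-0.81,-0.49,0,0,0,0],[-0.77,-0.54,0,0,0,0],[-0.74,-0.59,0,0,0,0],[-0.52,-0.48,0,0,0,0]]]'|g
python3 -m crank '[[[-0.17,-0.16,0,0,0,0],[0,0,0,0,0,0],[0,0,0,0,0,0]]]'|g
python3 -c "
from h import *
print(toolshift([.6168,.0648,.042]))"
```

```text
tool_pos: [0.6163, 0.0648, 0.0563] wrist_force: [-0.9, 0.4, -9.6] width: 0.316 
tool_pos: [0.6174, 0.0642, 0.0565] wrist_force: [1.3, 1.2, -10.2] width: 0.323 
[0.03857132 0.07378162 1.44654644]
```

```bash
g(){ grep -E "tool|wrist|width"|tr '\n' ' ';echo; }
python3 -m crank '[[[0,0.1,0.4,0,0,0],[0,0,0.4,0,0,0],[0,0,0,0,0,0],[0,0,0,0,0,0]]]'|g
python3 -m crank '[[[0,0,0.4,0,0,0],[0,0,0.2,0,0,0],[0,0,0,0,0,0],[0,0,0,0,0,0]]]'|g
```

```text
tool_pos: [0.6157, 0.0653, 0.0481] wrist_force: [-1.3, -2.8, -8.1] width: 0.322 
tool_pos: [0.6169, 0.0649, 0.043] wrist_force: [-1.9, -5.1, -4.5] width: 0.325
```

```bash
g(){ grep -E "tool|wrist|width"|tr '\n' ' ';echo; }
python3 -m crank '[[[0,0,0,0,0,0],[0,0,0,0,0,0],[0,0,0,0,0,0],[0,0,0,0,0,0],[0,0,0,0,0,0]]]' 6|g
python3 -m crank '[[[0,0,-2,0,0,0],[0,0,-3,0,0,0],[0,0,-3.5,0,0,0],[0,0,-3.5,0,0,0],[0,0,-3.5,0,0,0]]]' 8.5|g
python3 -m crank '[[[0.5,3.2,0,0,0,-0.03],[0.5,3.2,0,0,0,-0.03],[0.5,3.2,0,0,0,-0.03],[0.5,3.2,0,0,0,-0.03],[0.5,3.2,0,0,0,-0.03],[0.5,3.2,0,0,0,-0.03],[0.5,3.2,0,0,0,-0.03],[0.5,3.2,0,0,0,-0.035]]]'|g
python3 -m crank '[[[0.5,3.2,0,0,0,0],[0.5,3.0,0,0,0,0],[0,0,0,0,0,0],[0,0,0,0,0,0]]]'|g
python3 - <<'E'
from h import *
s=read_state();r=s["tcp_rot"];print("toolx",2*np.degrees(np.arctan2(r[1],r[0]))%360,toolshift((.406,.328,.2)))
m=camera_model("wrist");im=read_camera("wrist");cv2.imwrite("pics/y1.png",im)
u,v=map(int,proj(m,[.406,.328,.09]));print(u,v)
bail(im,m,(max(u-75,0),u+75,max(v-70,0),v+70),*YEL)
E
```

```text
tool_pos: [0.6176, 0.066, 0.0434] wrist_force: [-0.3, -0.5, -0.1] width: 0.705 
tool_pos: [0.6164, 0.0657, 0.199] wrist_force: [0.2, 0.9, 0.3] width: 0.995 
tool_pos: [0.4694, 0.2802, 0.1978] wrist_force: [-0.7, 0.2, -0.3] width: 0.996 
tool_pos: [0.4268, 0.326, 0.1978] wrist_force: [0.0, 0.5, -0.3] width: 0.998 
toolx 213.7800190573741 [ 1.61862449  1.31751708 -0.22307544]
293 181
px [293.8 181.9] ctr [0.4043 0.3269] size [0.0164 0.0335] y-axis deg 121.9 case [291.9 174.9] [0.406 0.328]
```

```bash
g(){ grep -E "tool|wrist|width"|tr '\n' ' ';echo; }
python3 - <<'E'
from h import *
m=camera_model("wrist");im=cv2.imread("pics/y1.png")
for a in(212.5,32.5):
  d=np.array([np.cos(np.radians(a)),np.sin(np.radians(a))])
  for z in(.03,.04,.05):
    u,v=proj(m,[*(np.array([.405,.3275])+.023*d),z]);print(a,z,(int(u),int(v)),im[int(v),int(u)])
E
python3 -m crank '[[[0.8,0.6,2,0,0,0.02],[0.8,0.65,2,0,0,0],[0,0,3,0,0,0],[0,0,3,0,0,0],[0,0,3,0,0,0],[0,0,3,0,0,0],[0,0,0,0,0,0],[0,0,0,0,0,0]]]' 8 35|g
python3 -c "
from h import *
print(toolshift([.405,.3275,.012]))"
```

```text
212.5 0.03 (292, 148) [44 44 87]
212.5 0.04 (292, 149) [ 88  86 101]
212.5 0.05 (293, 150) [161 154 161]
32.5 0.03 (291, 191) [190 180 183]
32.5 0.04 (291, 193) [118 162 196]
32.5 0.05 (291, 195) [  0 177 234]
tool_pos: [0.4067, 0.3246, 0.0359] wrist_force: [-0.5, 0.2, 0.2] width: 0.937 
[-0.02109609  0.33749035  2.38769764]
```

```bash
g(){ grep -E "tool|wrist|width|grip"|tr '\n' ' ';echo; }
python3 -m crank '[[[0,0.3,1,0,0,0],[0,0,1,0,0,0],[0,0,0.3,0,0,0],[0,0,0,0,0,0],[0,0,0,0,0,0]]]' |g
python3 -m crank '[[[0,0,0,0,0,0],[0,0,0,0,0,0],[0,0,0,0,0,0],[0,0,0,0,0,0],[0,0,0,0,0,0],[0,0,0,0,0,0]]]' 4.4 35|g
python3 -m crank '[[[0,0,-1,0,0,0],[0,0,-2.5,0,0,0],[0,0,-3,0,0,0],[0,0,-3,0,0,0],[0,0,-3,0,0,0],[0,0,-2.5,0,0,0],[0,0,-1,0,0,0],[0,0,0,0,0,0]]]' |g
python3 - <<'E'
from h import *
r=np.array(read_state()["tcp_rot"]);print("tool x deg",2*np.degrees(np.arctan2(r[1],r[0]))%360, toolshift((.4123,-.1084,.18)))
E
```

```text
tool_pos: [0.4061, 0.3293, 0.0148] wrist_force: [0.4, -0.3, 0.2] width: 0.934 grip_force: 0.0 
tool_pos: [0.4064, 0.3294, 0.0151] wrist_force: [0.2, -1.8, 6.1] width: 0.577 grip_force: 37.0 
tool_pos: [0.4074, 0.3303, 0.1775] wrist_force: [0.3, 0.3, -2.2] width: 0.577 grip_force: 37.4 
tool x deg 212.442808389189 [ 23.11923041 -37.29096377  -0.40386416]
```

```bash
g(){ grep -E "tool|wrist|width|grip"|tr '\n' ' ';echo; }
python3 -m crank '[[[0,0,0,0,0,0.113],[0,0,0,0,0,0.114],[0.5,-1.5,0,0,0,0],[1,-3,0,0,0,0],[1,-3,0,0,0,0],[1,-3,0,0,0,0],[1,-3,0,0,0,0],[1,-3,0,0,0,0]]]'|g
python3 -m crank '[[[1,-3,0,0,0,0],[1,-3,0,0,0,0],[1,-3,0,0,0,0],[1,-3,0,0,0,0],[1,-3,0,0,0,0],[1,-3,0,0,0,0],[1,-3,0,0,0,0],[1,-3,0,0,0,0]]]'|g
python3 -m crank '[[[0.6,-1,0,0,0,0],[0,0,0,0,0,0],[0,0,0,0,0,0],[0,0,0,0,0,0]]]'|g
python3 - <<'E'
from h import *
r=np.array(read_state()["tcp_rot"]);print("tool x deg",2*np.degrees(np.arctan2(r[1],r[0]))%360, toolshift((.4123,-.1084,.0795)))
# verify station state from top camera: hook colours near station
E
```

```text
tool_pos: [0.4067, 0.1533, 0.1714] wrist_force: [1.1, -0.3, -2.4] width: 0.578 grip_force: 37.4 
tool_pos: [0.4112, -0.0987, 0.1717] wrist_force: [1.1, 1.0, -1.9] width: 0.578 grip_force: 37.4 
tool_pos: [0.4098, -0.1082, 0.1727] wrist_force: [-0.1, -0.7, -1.5] width: 0.577 grip_force: 37.6 
tool x deg 199.42252276615991 [-0.24937927 -0.12076073  9.31615409]
```

```bash
g(){ grep -E "tool|wrist|width|grip"|tr '\n' ' ';echo; }
python3 -m crank '[[[-0.2,-0.1,1,0,0,0],[0,0,2,0,0,0],[0,0,2.3,0,0,0],[0,0,2,0,0,0],[0,0,1.5,0,0,0],[0,0,0.5,0,0,0],[0,0,0,0,0,0],[0,0,0,0,0,0]]]'|g
python3 - <<'E'
from h import *
print(toolshift((.4885,-.0816,.0795)))
E
```

```text
tool_pos: [0.4133, -0.1088, 0.0813] wrist_force: [0.1, -0.4, -1.7] width: 0.579 grip_force: 37.6 
[-7.99817814  0.05704074  0.17796726]
```

```bash
g(){ grep -E "tool|wrist|width|grip"|tr '\n' ' ';echo; }
python3 -m crank '[[[-0.7,0,0.15,0,0,0],[-1.3,0,0,0,0,0],[-1.5,0,0,0,0,0],[-1.5,0,0,0,0,0],[-1.5,0,0,0,0,0],[-1,0,0,0,0,0],[-0.5,0,0,0,0,0],[0,0,0,0,0,0]]]'|g
python3 -m crank '[[[0,0,0,0,0,0],[0,0,0,0,0,0],[0,0,0.4,0,0,0],[0,0,0.4,0,0,0],[0,0,0.4,0,0,0],[0,0,0.2,0,0,0],[0,0,0,0,0,0],[0,0,0,0,0,0]]]'|g
python3 -m crank '[[[0,0,0.1,0,0,0],[0,0,0.1,0,0,0],[0,0,0,0,0,0],[0,0,0,0,0,0]]]'|g
```

```text
tool_pos: [0.4905, -0.0825, 0.0805] wrist_force: [-0.1, 0.0, -1.8] width: 0.577 grip_force: 37.6 
tool_pos: [0.4882, -0.0829, 0.0655] wrist_force: [0.2, -0.1, -2.3] width: 0.575 grip_force: 37.7 
tool_pos: [0.4887, -0.0828, 0.0639] wrist_force: [0.0, 0.1, -2.6] width: 0.578 grip_force: 37.7
```

```bash
g(){ grep -E "tool|wrist|width|grip"|tr '\n' ' ';echo; }
python3 -m crank '[[[0,0,0.1,0,0,0],[0,0,0,0,0,0],[0,0,0,0,0,0]]]'|g
python3 -m crank '[[[0,0,0.05,0,0,0],[0,0,0,0,0,0],[0,0,0,0,0,0]]]'|g
```

```text
tool_pos: [0.4889, -0.0829, 0.063] wrist_force: [0.5, -0.5, -2.0] width: 0.578 grip_force: 37.7 
tool_pos: [0.4889, -0.0829, 0.063] wrist_force: [-1.1, 0.3, 3.4] width: 0.578 grip_force: 38.2
```

Seated. I release, rise and check.

```bash
g(){ grep -E "time|tool|wrist|width|grip"|tr '\n' ' ';echo; }
python3 -m crank '[[[0,0,-0.05,0,0,0],[0,0,0,0,0,0],[0,0,0,0,0,0]]]'|g
python3 -m crank '[[[0,0,0,0,0,0],[0,0,0,0,0,0],[0,0,0,0,0,0],[0,0,0,0,0,0],[0,0,0,0,0,0],[0,0,0,0,0,0]]]' 7 |g
python3 -m crank '[[[0,0,-1,0,0,0],[0,0,-2,0,0,0],[0,0,-3,0,0,0],[0,0,-3,0,0,0],[0,0,-3,0,0,0],[0,0,-3,0,0,0],[0,0,-2,0,0,0],[0,0,0,0,0,0]]]' |g
python3 - <<'E'
from h import *
m=camera_model("wrist");im=read_camera("wrist");cv2.imwrite("pics/l3.png",im)
bail(im,m,(220,340,150,260),*YEL,z=.152)
b=read_camera("wrist")
mk=cv2.inRange(cv2.cvtColor(im,40),*BLU);n,_,st,c=cv2.connectedComponentsWithStats(mk)
for i in range(1,n):
  if st[i,4]>100:print(st[i],c[i])
# knob now
mk=cv2.inRange(cv2.cvtColor(im,40),(8,170,150),(16,255,255));n,_,st,c=cv2.connectedComponentsWithStats(mk)
for i in range(1,n):
  if st[i,4]>60:print("or",st[i],c[i],onz(m,*c[i],.088))
t=camera_model("top");im=read_camera("top");cv2.imwrite("pics/top2.png",im)
mk=cv2.inRange(cv2.cvtColor(im,40),*BLU)[225:285,370:440];cs,_=cv2.findContours(mk,0,2);r=cv2.minAreaRect(max(cs,key=cv2.contourArea));print(r,onz(t,370+r[0][0],225+r[0][1],.06))
E
```

```text
time: 43.93 tool_pos: [0.4888, -0.0829, 0.063] wrist_force: [-0.2, 0.4, 1.5] width: 0.571 grip_force: 38.1 
time: 44.43 tool_pos: [0.4886, -0.0829, 0.0628] wrist_force: [-0.3, 0.8, -0.1] width: 0.818 grip_force: 0.0 
time: 45.1 tool_pos: [0.4921, -0.0836, 0.2399] wrist_force: [-0.3, -0.2, 0.6] width: 0.821 grip_force: 0.0 
px [282.5 197.5] ctr [ 0.4857 -0.0824] size [0.0337 0.0178] y-axis deg 109.5 case [282. 211.] [ 0.523 -0.069]
[   0   19   55   55 2004] [23.3248503  49.21756487]
[327 222  33  32 837] [343.01194743 237.78614098]
[ 300  264   58   31 1339] [326.4368932  278.81852128]
[455 386  18  22 205] [461.83414634 398.29756098]
or [356 323  15  16 183] [362.95081967 330.93989071] [0.61903504 0.06545641 0.088     ]
((44.3780517578125, 30.402441024780273), (17.809974670410156, 12.501904487609863), 12.094758033752441) [ 0.44511125 -0.41228511  0.06      ]
```

```bash
g(){ grep -E "time|tool|wrist|width|grip"|tr '\n' ' ';echo; }
python3 -m crank '[[[-2.8,1.6,0,0,0,0],[-2.8,1.6,0,0,0,0],[-2.8,1.7,0,0,0,0],[-2.8,1.7,0,0,0,0],[-2.8,1.6,0,0,0,0],[-2.8,1.6,0,0,0,0],[0,0,1,0,0,0],[0,0,2,0,0,0]]]' 6 60|g
python3 -m crank '[[[0,0,3,0,0,0],[0,0,3,0,0,0],[0,0,3,0,0,0],[0,0,2,0,0,0],[0,0,0,0,0,0],[0,0,0,0,0,0],[0,0,0,0,0,0]]]'|g
python3 -c "
from h import *
print(toolshift([.6172,.0648,.042]))"
```

```text
time: 45.92 tool_pos: [0.6159, 0.067, 0.2027] wrist_force: [0.5, -0.3, 0.3] width: 0.706 grip_force: 0.0 
time: 46.5 tool_pos: [0.6145, 0.0652, 0.0932] wrist_force: [-0.3, 0.3, 0.2] width: 0.704 grip_force: 0.0 
[-0.24217701 -0.13063296  5.12158886]
```

```bash
g(){ grep -E "time|tool|wrist|width|grip"|tr '\n' ' ';echo; }
python3 -m crank '[[[-0.2,-0.1,1.5,0,0,0],[0,0,2,0,0,0],[0,0,1.5,0,0,0],[0,0,0,0,0,0],[0,0,0,0,0,0],[0,0,0,0,0,0]]]'|g
python3 -c "
from h import *
print(toolshift([.6172,.0648,.042]))
arc([45,46,48,51,55,59,63,67,71,75,79,83,87,91,95,99,103,107,111,115,119,123,127,130.5,133,134.4,135],r=-13.5)"
```

```text
time: 47.0 tool_pos: [0.6184, 0.0653, 0.0452] wrist_force: [0.2, -0.2, 0.6] width: 0.706 grip_force: 0.0 
[ 0.12927842 -0.0025542   0.31925437]
[[[0.17,0.16,0,0,0,0],[0.35,0.32,0,0,0,0],[0.53,0.46,0,0,0,0],[0.76,0.57,0,0,0,0],[0.79,0.51,0,0,0,0],[0.82,0.46,0,0,0,0],[0.86,0.4,0,0,0,0],[0.87,0.33,0,0,0,0]]]
[[[0.91,0.28,0,0,0,0],[0.91,0.21,0,0,0,0],[0.93,0.15,0,0,0,0],[0.94,0.08,0,0,0,0],[0.95,0.02,0,0,0,0],[0.94,-0.05,0,0,0,0],[0.93,-0.12,0,0,0,0],[0.93,-0.18,0,0,0,0]]]
[[[0.91,-0.24,0,0,0,0],[0.89,-0.31,0,0,0,0],[0.87,-0.36,0,0,0,0],[0.83,-0.43,0,0,0,0],[0.81,-0.49,0,0,0,0],[0.77,-0.54,0,0,0,0],[0.65,-0.51,0,0,0,0],[0.44,-0.4,0,0,0,0]]]
[[[0.24,-0.22,0,0,0,0],[0.1,-0.1,0,0,0,0]]]
```

```bash
g(){ grep -E "time|tool|wrist|width|grip"|tr '\n' ' ';echo; }
python3 -m crank '[[[0.1,0,0.25,0,0,0],[0,0,0,0,0,0],[0,0,0,0,0,0]]]'|g
python3 -m crank '[[[0,0,0,0,0,0],[0,0,0,0,0,0],[0,0,0,0,0,0],[0,0,0,0,0,0],[0,0,0,0,0,0],[0,0,0,0,0,0]]]' 2 60|g
python3 -m crank '[[[0,0,-0.4,0,0,0],[0,0,-0.4,0,0,0],[0,0,-0.4,0,0,0],[0,0,-0.2,0,0,0],[0,0,0,0,0,0],[0,0,0,0,0,0]]]'|g
python3 - <<'E'
from h import *
s=read_state();m=camera_model("wrist");im=read_camera("wrist")
mk=cv2.inRange(cv2.cvtColor(im,40),(4,130,60),(20,255,255));mk[:200]=0
n,_,st,c=cv2.connectedComponentsWithStats(mk);i=1+np.argmax(st[1:,4]);print(st[i],c[i],[onz(m,*c[i],z).round(4).tolist() for z in(.088,.094,.1,.106)],s["tool_pos"])
E
```

```text
time: 47.25 tool_pos: [0.6163, 0.0649, 0.0414] wrist_force: [-1.3, 0.0, -0.4] width: 0.705 grip_force: 0.0 
time: 47.75 tool_pos: [0.616, 0.0646, 0.041] wrist_force: [-0.9, -1.5, 5.1] width: 0.321 grip_force: 59.0 
time: 48.25 tool_pos: [0.6144, 0.0651, 0.0532] wrist_force: [-0.1, 1.4, -10.8] width: 0.325 grip_force: 59.7 
[ 256  263   48   45 1702] [279.24735605 284.58166863] [[0.6223, 0.0688, 0.088], [0.6193, 0.0677, 0.094], [0.6163, 0.0667, 0.1], [0.6134, 0.0656, 0.106]] [0.6144071  0.06508501 0.05323722]
```

```bash
g(){ grep -E "time|tool|wrist|width|grip"|tr '\n' ' ';echo; }
python3 -m crank '[[[0,0,-0.1,0,0,0],[0.17,0.16,0,0,0,0],[0.35,0.32,0,0,0,0],[0.53,0.46,0,0,0,0],[0.76,0.57,0,0,0,0],[0.79,0.51,0,0,0,0],[0.82,0.46,0,0,0,0],[0.86,0.4,0,0,0,0]]]'|g
python3 -m crank '[[[0.87,0.33,0,0,0,0],[0.91,0.28,0,0,0,0],[0.91,0.21,0,0,0,0],[0.93,0.15,0,0,0,0],[0.94,0.08,0,0,0,0],[0.95,0.02,0,0,0,0],[0.94,-0.05,0,0,0,0],[0.93,-0.12,0,0,0,0]]]'|g
python3 -m crank '[[[0.93,-0.18,0,0,0,0],[0.91,-0.24,0,0,0,0],[0.89,-0.31,0,0,0,0],[0.87,-0.36,0,0,0,0],[0.83,-0.43,0,0,0,0],[0.81,-0.49,0,0,0,0],[0.7,-0.5,0,0,0,0],[0.3,-0.25,0,0,0,0]]]'|g
python3 -m crank '[[[0,0,0,0,0,0],[0,0,0,0,0,0],[0,0,0,0,0,0]]]'|g
python3 -c "
from h import *
c=np.array([.5585,-.0569]);a=np.radians(154.4);h=c+.135*np.array([np.cos(a),np.sin(a)]);print(h,toolshift([*h,.042]))"
```

```text
time: 48.97 tool_pos: [0.5644, 0.0777, 0.0554] wrist_force: [0.8, -3.8, -11.3] width: 0.32 grip_force: 59.9 
time: 49.63 tool_pos: [0.4928, 0.0614, 0.0557] wrist_force: [3.0, -2.9, -9.4] width: 0.322 grip_force: 59.9 
time: 50.3 tool_pos: [0.4428, 0.014, 0.0554] wrist_force: [2.3, -0.1, -10.5] width: 0.323 grip_force: 59.9 
time: 50.55 tool_pos: [0.4433, 0.0149, 0.0553] wrist_force: [1.9, -1.5, -10.2] width: 0.324 grip_force: 59.9 
[0.43675261 0.00143158] [ 1.06971384 -1.05501713  1.32695919]
```

```bash
g(){ grep -E "time|tool|wrist|width|grip"|tr '\n' ' ';echo; }
python3 -m crank '[[[0.2,-0.2,0,0,0,0],[0.4,-0.4,0,0,0,0],[0.3,-0.3,0,0,0,0],[0.15,-0.15,0,0,0,0],[0,0,0,0,0,0],[0,0,0,0,0,0]]]'|g
python3 -m crank '[[[0,0,0.4,0,0,0],[0,0,0.4,0,0,0],[0,0,0.3,0,0,0],[0,0,0,0,0,0],[0,0,0,0,0,0]]]'|g
python3 -m crank '[[[0,0,0.2,0,0,0],[0,0,0,0,0,0],[0,0,0,0,0,0]]]'|g
```

```text
time: 51.05 tool_pos: [0.436, 0.0014, 0.0549] wrist_force: [-0.9, -1.5, -10.1] width: 0.321 grip_force: 60.0 
time: 51.47 tool_pos: [0.4363, 0.0017, 0.0439] wrist_force: [-3.0, -0.1, -7.5] width: 0.319 grip_force: 60.2 
time: 51.72 tool_pos: [0.4364, 0.0017, 0.0421] wrist_force: [-5.2, 1.8, -7.4] width: 0.326 grip_force: 60.3
```

```bash
g(){ grep -E "time|tool|wrist|width|grip"|tr '\n' ' ';echo; }
python3 -m crank '[[[0,0,0,0,0,0],[0,0,0,0,0,0],[0,0,0,0,0,0],[0,0,0,0,0,0],[0,0,0,0,0,0]]]' 6|g
python3 -m crank '[[[0,0,-2,0,0,0],[0,0,-3,0,0,0],[0,0,-3.5,0,0,0],[0,0,-3.5,0,0,0],[0,0,-3.5,0,0,0]]]' 8.5|g
python3 -m crank '[[[0,0,0,0,0,0.12],[0,0,0,0,0,0.12],[0,0,0,0,0,0.12],[0,0,0,0,0,0.12],[0,0,0,0,0,0.12],[0,0,0,0,0,0.12],[0,0,0,0,0,0.12],[0,0,0,0,0,0.12]]]'|g
python3 -m crank '[[[0,0,0,0,0,0.12],[0,0,0,0,0,0.12],[0,0,0,0,0,0.12],[0,0,0,0,0,0.12],[0,0,0,0,0,0.12],[0,0,0,0,0,0.12],[0,0,0,0,0,0.12],[0,0,0,0,0,0.12]]]'|g
python3 -m crank '[[[0,0,0,0,0,0.12],[0,0,0,0,0,0.12],[0,0,0,0,0,0.12],[0,0,0,0,0,0.12],[0,0,0,0,0,0.12],[0,0,0,0,0,0.12],[0,0,0,0,0,0.12],[0,0,0,0,0,0.12]]]'|g
python3 -m crank '[[[0,0,0,0,0,0.12],[0,0,0,0,0,0.12],[0,0,0,0,0,0.12],[0,0,0,0,0,0.12],[0,0,0,0,0,0.12],[0,0,0,0,0,0]]]'|g
python3 - <<'E'
from h import *
s=read_state();r=s["tcp_rot"];print(np.round(s["q"],2),"toolx",2*np.degrees(np.arctan2(r[1],r[0]))%360,toolshift((.4,-.41,.2)))
m=camera_model("wrist");im=read_camera("wrist");cv2.imwrite("pics/k4.png",im)
mk=cv2.inRange(cv2.cvtColor(im,40),(8,170,150),(16,255,255));n,_,st,c=cv2.connectedComponentsWithStats(mk)
for i in range(1,n):
  if st[i,4]>60:print("or",st[i],c[i],onz(m,*c[i],.088),onz(m,*c[i],.098))
E
```

```text
time: 52.13 tool_pos: [0.439, 0.0013, 0.0436] wrist_force: [0.5, -0.4, -0.2] width: 0.701 grip_force: 0.0 
time: 52.55 tool_pos: [0.4372, 0.0015, 0.1994] wrist_force: [0.6, -0.6, -0.1] width: 0.999 grip_force: 0.0 
time: 53.22 tool_pos: [0.4376, 0.0014, 0.1979] wrist_force: [0.0, 0.5, -0.8] width: 0.999 grip_force: 0.0 
time: 53.88 tool_pos: [0.4376, 0.0014, 0.1979] wrist_force: [-0.1, -0.6, -0.2] width: 0.992 grip_force: 0.0 
time: 54.55 tool_pos: [0.4376, 0.0015, 0.1979] wrist_force: [0.6, 0.2, 0.3] width: 0.994 grip_force: 0.0 
time: 55.05 tool_pos: [0.4376, 0.0014, 0.1979] wrist_force: [0.2, -0.5, 0.4] width: 0.996 grip_force: 0.0 
[-0.05 -0.2   2.09 -0.    1.25  1.52] toolx 359.87443353165656 [-3.66881532 41.15162083 -0.2140026 ]
or [267 190  23  22 407] [278.22113022 200.45454545] [0.43731686 0.0033249  0.088     ] [0.43962056 0.00328753 0.098     ]
```

```bash
g(){ grep -E "time|tool|wrist|width|grip"|tr '\n' ' ';echo; }
python3 -m crank '[[[-0.3,3.4,0,0,0,0],[-0.3,3.4,0,0,0,0],[-0.3,3.4,0,0,0,0],[-0.3,3.4,0,0,0,0],[-0.3,3.4,0,0,0,0],[-0.3,3.4,0,0,0,0],[-0.3,3.4,0,0,0,0],[-0.3,3.4,0,0,0,0]]]'|g
python3 -m crank '[[[-0.3,3.4,0,0,0,0],[-0.3,3.4,0,0,0,0],[-0.3,3.4,0,0,0,0],[-0.3,3.4,0,0,0,0],[0,0,0,0,0,0],[0,0,0,0,0,0],[0,0,0,0,0,0]]]'|g
python3 - <<'E'
from h import *
s=read_state();r=s["tcp_rot"];print(np.round(s["q"],2),"toolx",2*np.degrees(np.arctan2(r[1],r[0]))%360)
m=camera_model("wrist");im=read_camera("wrist");cv2.imwrite("pics/b1.png",im)
u,v=map(int,proj(m,[.445,-.412,.09]));print(u,v)
o=bail(im,m,(max(u-90,0),min(u+90,560),max(v-90,0),v+90),*BLU)
cv2.imwrite("pics/b1c.png",np.hstack([im,cv2.resize(o,(240,420))])[:, :800])
E
```

```text
time: 55.77 tool_pos: [0.4131, -0.2724, 0.1978] wrist_force: [0.1, 0.4, -0.5] width: 0.993 grip_force: 0.0 
time: 56.35 tool_pos: [0.4013, -0.4062, 0.1971] wrist_force: [1.1, 0.2, 0.2] width: 0.996 grip_force: 0.0 
[-0.84  0.07  1.83  0.    1.24  0.73] toolx 0.11555732564579557
287 151
px [294.  153.3] ctr [ 0.4441 -0.4173] size [0.0184 0.0357] y-axis deg 73.1 case [292.4 149.6] [ 0.443 -0.418]
```

View pics/b1c.png

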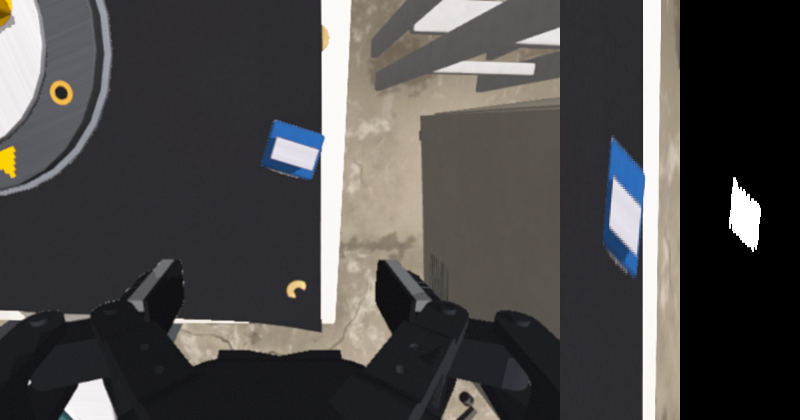

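```bash
g(){ grep -E "time|tool|wrist|width|grip"|tr '\n' ' ';echo; }
python3 -m crank '[[[0,0,0,0,0,0.1],[0,0,0,0,0,0.1],[0,0,0,0,0,0.097],[1.5,-0.1,1,0,0,0],[1.5,-0.1,1,0,0,0],[1.4,0,2,0,0,0],[0,0,3,0,0,0],[0,0,3,0,0,0]]]' 8 35|g
python3 -m crank '[[[0,0,3,0,0,0],[0,0,2.5,0,0,0],[0,0,0,0,0,0],[0,0,0,0,0,0],[0,0,0,0,0,0]]]' |g
python3 -c "
from h import *
r=read_state()['tcp_rot'];print(2*np.degrees(np.arctan2(r[1],r[0]))%360,toolshift([.4441,-.4173,.013]))"
```

```text
time: 57.07 tool_pos: [0.4463, -0.4169, 0.0981] wrist_force: [0.3, -0.4, -0.7] width: 0.937 grip_force: 0.0 
time: 57.48 tool_pos: [0.4453, -0.4175, 0.0442] wrist_force: [0.1, -0.8, -0.2] width: 0.934 grip_force: 0.0 
343.1190684984501 [-0.12794214  0.00811791  3.11657871]
```

```bash
g(){ grep -E "time|tool|wrist|width|grip"|tr '\n' ' ';echo; }
python3 -m crank '[[[-0.1,0,1.2,0,0,0],[0,0,1.2,0,0,0],[0,0,0.6,0,0,0],[0,0,0,0,0,0],[0,0,0,0,0,0]]]' |g
python3 -m crank '[[[0,0,0,0,0,0],[0,0,0,0,0,0],[0,0,0,0,0,0],[0,0,0,0,0,0],[0,0,0,0,0,0],[0,0,0,0,0,0]]]' 4.4 35|g
python3 -m crank '[[[0,0,-1,0,0,0],[0,0,-2.5,0,0,0],[0,0,-3,0,0,0],[0,0,-3,0,0,0],[0,0,-3,0,0,0],[0,0,-2.5,0,0,0],[0,0,-1,0,0,0],[0,0,0,0,0,0]]]' |g
python3 -m crank '[[[0,0,0,0,0,-0.12],[0,0,0,0,0,-0.12],[0,0,0,0,0,-0.12],[0,0,0,0,0,-0.12],[0,0,0,0,0,-0.12],[0,0,0,0,0,-0.035],[0,0,0,0,0,0],[0,0,0,0,0,0]]]' |g
python3 -c "
from h import *
r=read_state()['tcp_rot'];print(2*np.degrees(np.arctan2(r[1],r[0]))%360,toolshift([.4123,-.1084,.18]))"
```

```text
time: 57.9 tool_pos: [0.4425, -0.4167, 0.0116] wrist_force: [0.1, -0.5, -0.3] width: 0.938 grip_force: 0.0 
time: 58.4 tool_pos: [0.4436, -0.4177, 0.0131] wrist_force: [0.3, -1.3, 3.3] width: 0.58 grip_force: 37.2 
time: 59.07 tool_pos: [0.4446, -0.4185, 0.176] wrist_force: [0.6, -0.6, -2.8] width: 0.579 grip_force: 37.4 
time: 59.73 tool_pos: [0.442, -0.416, 0.1698] wrist_force: [-0.4, -0.0, -2.9] width: 0.575 grip_force: 37.2 
19.3329301244342 [  7.37690897 -30.00902632  -0.91858648]
```

```bash
g(){ grep -E "time|tool|wrist|width|grip"|tr '\n' ' ';echo; }
python3 -m crank '[[[0.4,-1.5,0,0,0,0],[0.74,-3,0,0,0,0],[0.74,-3,0,0,0,0],[0.74,-3,0,0,0,0],[0.74,-3,0,0,0,0],[0.74,-3,0,0,0,0],[0.74,-3,0,0,0,0],[0.74,-3,0,0,0,0]]]' |g
python3 -m crank '[[[0.74,-3,0,0,0,0],[0.7,-2.5,0,0,0,0],[0.4,-1,0,0,0,0],[0,0,0,0,0,0],[0,0,0,0,0,0],[0,0,0,0,0,0]]]' |g
python3 -c "
from h import *
r=read_state()['tcp_rot'];print(2*np.degrees(np.arctan2(r[1],r[0]))%360,toolshift([.4123,-.1084,.0775]))"
```

```text
time: 60.4 tool_pos: [0.4198, -0.1841, 0.1716] wrist_force: [0.5, -0.2, -2.5] width: 0.577 grip_force: 37.4 
time: 60.9 tool_pos: [0.4168, -0.1196, 0.1723] wrist_force: [0.1, 0.7, -2.8] width: 0.579 grip_force: 37.6 
19.401222071550777 [-0.052493   -1.21185797  9.4825486 ]
```

```bash
g(){ grep -E "time|tool|wrist|width|grip"|tr '\n' ' ';echo; }
python3 -m crank '[[[0,-0.6,1,0,0,0],[0,-0.6,2,0,0,0],[0,0,2.4,0,0,0],[0,0,2,0,0,0],[0,0,1.5,0,0,0],[0,0,0.5,0,0,0],[0,0,0,0,0,0],[0,0,0,0,0,0]]]'|g
python3 -m crank '[[[0,0,0,0,0,0]]]'|g
python3 -c "
from h import *
print(toolshift([.4878,-.0818,.0775]))"
```

```text
time: 61.57 tool_pos: [0.4128, -0.108, 0.0783] wrist_force: [0.4, -0.1, -2.5] width: 0.578 grip_force: 37.5 
time: 61.65 tool_pos: [0.4138, -0.1082, 0.0794] wrist_force: [-0.2, -0.7, -2.4] width: 0.581 grip_force: 37.5 
[ 7.85802099 -0.03992564  0.20363589]
```

```bash
g(){ grep -E "time|tool|wrist|width|grip"|tr '\n' ' ';echo; }
python3 -m crank '[[[0.7,0,0.15,0,0,0],[1.3,0,0,0,0,0],[1.5,0,0,0,0,0],[1.5,0,0,0,0,0],[1.5,0,0,0,0,0],[0.9,0,0,0,0,0],[0.5,0,0,0,0,0],[0,0,0,0,0,0]]]'|g
python3 -m crank '[[[0,0,0,0,0,0],[0,0,0,0,0,0],[0,0,0.4,0,0,0],[0,0,0.4,0,0,0],[0,0,0.4,0,0,0],[0,0,0.2,0,0,0],[0,0,0,0,0,0],[0,0,0,0,0,0]]]'|g
python3 -m crank '[[[0,0,0.15,0,0,0],[0,0,0.1,0,0,0],[0,0,0,0,0,0],[0,0,0,0,0,0]]]'|g
```

```text
time: 62.32 tool_pos: [0.4889, -0.081, 0.0773] wrist_force: [-0.5, -0.3, -2.3] width: 0.58 grip_force: 37.6 
time: 62.98 tool_pos: [0.4869, -0.0814, 0.0625] wrist_force: [-0.6, 0.1, -3.0] width: 0.579 grip_force: 37.6 
time: 63.32 tool_pos: [0.4877, -0.0815, 0.0609] wrist_force: [-1.1, 0.0, 1.0] width: 0.578 grip_force: 38.0
```

Touching. I release, rise and check.

```bash
g(){ grep -E "time|tool|wrist|width|grip"|tr '\n' ' ';echo; }
python3 -m crank '[[[0,0,0,0,0,0],[0,0,0,0,0,0],[0,0,0,0,0,0],[0,0,0,0,0,0],[0,0,0,0,0,0],[0,0,0,0,0,0]]]' 7 |g
python3 -m crank '[[[0,0,-1,0,0,0],[0,0,-2,0,0,0],[0,0,-3,0,0,0],[0,0,-3,0,0,0],[0,0,-3,0,0,0],[0,0,-3,0,0,0],[0,0,-2,0,0,0],[0,0,0,0,0,0]]]' |g
python3 -m crank '[[[-2,0,0,0,0,0],[-2,0,0,0,0,0],[-2,0,0,0,0,0],[0,0,0,0,0,0],[0,0,0,0,0,0],[0,0,0,0,0,0]]]' |g
python3 - <<'E'
from h import *
m=camera_model("wrist");im=read_camera("wrist");cv2.imwrite("pics/l4.png",im)
for n,(a,col) in {"blue":(199.4,BLU),"red":(109.4,RED),"yellow":(289.4,YEL),"y2":(19.4,YEL)}.items():
  P=[.5585+.075*np.cos(np.radians(a)),-.0569+.075*np.sin(np.radians(a)),.15];u,v=map(int,proj(m,P));print(n,np.round(P,4),u,v)
  try: bail(im,m,(max(u-60,0),min(560,u+60),max(v-60,0),v+60),*col,z=.152)
  except Exception as e: print(e)
mk=cv2.inRange(cv2.cvtColor(im,40),(8,170,150),(16,255,255));n,_,st,c=cv2.connectedComponentsWithStats(mk)
for i in range(1,n):
  if st[i,4]>60:print("or",st[i],c[i],onz(m,*c[i],.088))
E
```

```text
time: 63.82 tool_pos: [0.4873, -0.0814, 0.0604] wrist_force: [0.8, -0.3, 0.2] width: 0.818 grip_force: 0.0 
time: 64.48 tool_pos: [0.4908, -0.0821, 0.2373] wrist_force: [2.1, -0.4, -0.3] width: 0.817 grip_force: 0.0 
time: 64.98 tool_pos: [0.4309, -0.1012, 0.2303] wrist_force: [0.4, -1.3, 1.6] width: 0.821 grip_force: 0.0 
blue [ 0.4878 -0.0818  0.15  ] 281 132
px [278.5 131.5] ctr [ 0.4879 -0.0797] size [0.0354 0.0171] y-axis deg 109.4 case [278.5 114. ] [ 0.503 -0.074]
red [0.5336 0.0138 0.15  ] 176 26
px [177.9  25.7] ctr [0.5339 0.0123] size [0.0185 0.0344] y-axis deg 18.8 case [191.  41.] [0.541 0.033]
yellow [ 0.5834 -0.1276  0.15  ] 385 26
px [383.5  25.5] ctr [ 0.5825 -0.1257] size [0.0106 0.0336] y-axis deg 23.4 case [368.1  42.1] [ 0.6   -0.136]
y2 [ 0.6292 -0.032   0.15  ] 281 -94
max() iterable argument is empty
or [170 142  22  21 364] [180.5467033  151.92032967] [0.43739942 0.00345527 0.088     ]
```

View pics/l4.png

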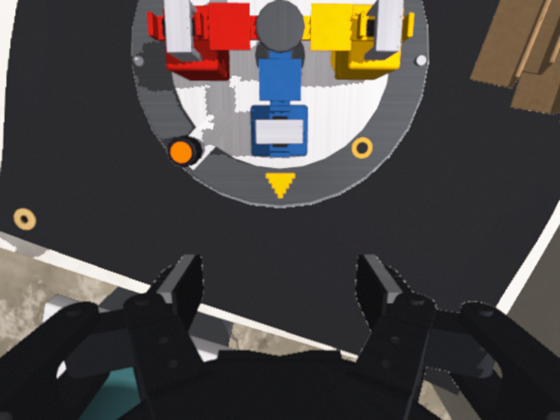

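All three hang on their own hooks: blue at (278,131), red at (178,26), yellow at (384,26), with the knob at (180,152) in its hole. Before the last turn I check clearance to the wooden rack, then grip the knob.

```bash
g(){ grep -E "time|tool|wrist|width|grip"|tr '\n' ' ';echo; }
python3 - <<'E'
from h import *
m=camera_model("wrist");t=camera_model("top")
for z in(.0,.05,.1):
  for mm,u,v in((m,472,78),(t,368,165),(t,376,211)):
    p=onz(mm,u,v,z);print(z,p.round(3),"r",np.hypot(*(p[:2]-[.5585,-.0569])).round(3),"fr knob",np.hypot(*(p[:2]-[.6802,-.1152])).round(3))
print(toolshift([.437,.0022,.0942]))
E
python3 -c "
from h import *
arc([135,136,138,141]+list(range(145,306,4))+[309,312,314,315],r=13.5)"
```

```text
0.0 [ 0.622 -0.276  0.   ] r 0.228 fr knob 0.171
0.0 [ 0.788 -0.275  0.   ] r 0.317 fr knob 0.193
0.0 [ 0.613 -0.297  0.   ] r 0.246 fr knob 0.194
0.05 [ 0.606 -0.252  0.05 ] r 0.201 fr knob 0.155
0.05 [ 0.777 -0.265  0.05 ] r 0.301 fr knob 0.178
0.05 [ 0.607 -0.285  0.05 ] r 0.233 fr knob 0.185
0.1 [ 0.59  -0.227  0.1  ] r 0.173 fr knob 0.144
0.1 [ 0.765 -0.254  0.1  ] r 0.285 fr knob 0.162
0.1 [ 0.601 -0.274  0.1  ] r 0.221 fr knob 0.177
[ 3.98427721 -9.55483089 13.61725976]
[[[-0.16,0.17,0,0,0,0],[-0.32,0.35,0,0,0,0],[-0.46,0.53,0,0,0,0],[-0.57,0.76,0,0,0,0],[-0.51,0.79,0,0,0,0],[-0.46,0.82,0,0,0,0],[-0.4,0.86,0,0,0,0],[-0.33,0.87,0,0,0,0]]]
[[[-0.28,0.91,0,0,0,0],[-0.21,0.91,0,0,0,0],[-0.15,0.93,0,0,0,0],[-0.08,0.94,0,0,0,0],[-0.02,0.95,0,0,0,0],[0.05,0.94,0,0,0,0],[0.12,0.93,0,0,0,0],[0.18,0.93,0,0,0,0]]]
[[[0.24,0.91,0,0,0,0],[0.31,0.89,0,0,0,0],[0.36,0.87,0,0,0,0],[0.43,0.83,0,0,0,0],[0.49,0.81,0,0,0,0],[0.54,0.77,0,0,0,0],[0.59,0.74,0,0,0,0],[0.64,0.69,0,0,0,0]]]
[[[0.69,0.64,0,0,0,0],[0.74,0.59,0,0,0,0],[0.77,0.54,0,0,0,0],[0.81,0.49,0,0,0,0],[0.83,0.43,0,0,0,0],[0.87,0.36,0,0,0,0],[0.89,0.31,0,0,0,0],[0.91,0.24,0,0,0,0]]]
[[[0.93,0.18,0,0,0,0],[0.93,0.12,0,0,0,0],[0.94,0.05,0,0,0,0],[0.95,-0.02,0,0,0,0],[0.94,-0.08,0,0,0,0],[0.93,-0.15,0,0,0,0],[0.91,-0.21,0,0,0,0],[0.91,-0.28,0,0,0,0]]]
[[[0.87,-0.33,0,0,0,0],[0.86,-0.4,0,0,0,0],[0.82,-0.46,0,0,0,0],[0.79,-0.51,0,0,0,0],[0.76,-0.57,0,0,0,0],[0.53,-0.46,0,0,0,0],[0.35,-0.32,0,0,0,0],[0.17,-0.16,0,0,0,0]]]
```

```bash
g(){ grep -E "time|tool|wrist|width|grip"|tr '\n' ' ';echo; }
python3 -m crank '[[[1,-2.4,0,0,0,0],[1,-2.4,0,0,0,0],[1,-2.4,0,0,0,0],[1,-2.3,1.6,0,0,0],[0,0,3,0,0,0],[0,0,3,0,0,0],[0,0,3,0,0,0],[0,0,3,0,0,0]]]' 6 60|g
python3 -m crank '[[[0,0,0,0,0,0],[0,0,0,0,0,0],[0,0,0,0,0,0]]]'|g
python3 -c "
from h import *
print(toolshift([.437,.0022,.042]))"
```

```text
time: 65.7 tool_pos: [0.4376, 0.0024, 0.0932] wrist_force: [-0.3, -0.0, -0.8] width: 0.703 grip_force: 0.0 
time: 65.95 tool_pos: [0.4382, 0.0017, 0.0957] wrist_force: [0.8, -0.4, 0.2] width: 0.704 grip_force: 0.0 
[-0.10162355 -0.09091907  5.3696754 ]
```

```bash
g(){ grep -E "time|tool|wrist|width|grip"|tr '\n' ' ';echo; }
python3 -m crank '[[[-0.1,-0.1,1.4,0,0,0],[0,0,2,0,0,0],[0,0,1.5,0,0,0],[0,0,0.5,0,0,0],[0,0,0,0,0,0],[0,0,0,0,0,0],[0,0,0,0,0,0]]]'|g
python3 -m crank '[[[0,0,0,0,0,0],[0,0,0,0,0,0],[0,0,0,0,0,0],[0,0,0,0,0,0],[0,0,0,0,0,0],[0,0,0,0,0,0]]]' 2 60|g
python3 -m crank '[[[0,0,-0.4,0,0,0],[0,0,-0.4,0,0,0],[0,0,-0.4,0,0,0],[0,0,-0.2,0,0,0],[0,0,0,0,0,0],[0,0,0,0,0,0]]]'|g
python3 - <<'E'
from h import *
s=read_state();m=camera_model("wrist");im=read_camera("wrist")
mk=cv2.inRange(cv2.cvtColor(im,40),(4,130,60),(20,255,255));mk[:200]=0
n,_,st,c=cv2.connectedComponentsWithStats(mk);i=1+np.argmax(st[1:,4]);print(st[i],c[i],[onz(m,*c[i],z).round(4).tolist() for z in(.088,.094,.1,.106)],s["tool_pos"])
E
```

```text
time: 66.53 tool_pos: [0.4375, 0.002, 0.0423] wrist_force: [-0.9, 0.2, -0.4] width: 0.702 grip_force: 0.0 
time: 67.03 tool_pos: [0.4366, 0.0019, 0.0416] wrist_force: [-0.8, -0.6, 5.6] width: 0.328 grip_force: 58.7 
time: 67.53 tool_pos: [0.4362, 0.0018, 0.0541] wrist_force: [5.8, -1.7, -9.0] width: 0.324 grip_force: 59.7 
[ 256  256   48   45 1717] [279.62609202 278.13162493] [[0.4315, 0.001, 0.088], [0.4343, 0.002, 0.094], [0.4372, 0.003, 0.1], [0.44, 0.004, 0.106]] [0.43617849 0.00184591 0.05410236]
```

```bash
g(){ grep -E "time|tool|wrist|width|grip"|tr '\n' ' ';echo; }
python3 -m crank '[[[0,0,-0.15,0,0,0],[-0.16,0.17,0,0,0,0],[-0.32,0.35,0,0,0,0],[-0.46,0.53,0,0,0,0],[-0.57,0.76,0,0,0,0],[-0.51,0.79,0,0,0,0],[-0.46,0.82,0,0,0,0],[-0.4,0.86,0,0,0,0]]]'|g
python3 -m crank '[[[-0.33,0.87,0,0,0,0],[-0.28,0.91,0,0,0,0],[-0.21,0.91,0,0,0,0],[-0.15,0.93,0,0,0,0],[-0.08,0.94,0,0,0,0],[-0.02,0.95,0,0,0,0],[0.05,0.94,0,0,0,0],[0.12,0.93,0,0,0,0]]]'|g
python3 -m crank '[[[0.18,0.93,0,0,0,0],[0.24,0.91,0,0,0,0],[0.31,0.89,0,0,0,0],[0.36,0.87,0,0,0,0],[0.43,0.83,0,0,0,0],[0.49,0.81,0,0,0,0],[0.54,0.77,0,0,0,0],[0.59,0.74,0,0,0,0]]]'|g
python3 -m crank '[[[0.64,0.69,0,0,0,0],[0.69,0.64,0,0,0,0],[0.74,0.59,0,0,0,0],[0.77,0.54,0,0,0,0],[0.81,0.49,0,0,0,0],[0.83,0.43,0,0,0,0],[0.87,0.36,0,0,0,0],[0.89,0.31,0,0,0,0]]]'|g
python3 -m crank '[[[0.91,0.24,0,0,0,0],[0.93,0.18,0,0,0,0],[0.93,0.12,0,0,0,0],[0.94,0.05,0,0,0,0],[0.95,-0.02,0,0,0,0],[0.94,-0.08,0,0,0,0],[0.7,-0.12,0,0,0,0],[0.3,-0.07,0,0,0,0]]]'|g
python3 -m crank '[[[0,0,0,0,0,0],[0,0,0,0,0,0],[0,0,0,0,0,0]]]'|g
python3 - <<'E'
from h import *
s=read_state();c=np.array([.5585,-.0569]);d=np.array(s["tool_pos"])[:2]-c;a=(np.degrees(np.arctan2(d[1],d[0]))-19.4)%360;print(np.hypot(*d),a)
print(toolshift([.6802,-.1152,.042]))
arc(list(a+(315-a)*np.array([0,.04,.12,.24,.38,.52,.66,.79,.9,.97,1])),r=13.5)
E
```

```text
time: 68.25 tool_pos: [0.4229, -0.0477, 0.0553] wrist_force: [5.6, 0.9, -10.3] width: 0.324 grip_force: 59.9 
time: 68.92 tool_pos: [0.4377, -0.1193, 0.0546] wrist_force: [3.6, 3.6, -9.7] width: 0.325 grip_force: 59.9 
time: 69.58 tool_pos: [0.4906, -0.1742, 0.0554] wrist_force: [-0.3, 1.1, -9.5] width: 0.322 grip_force: 59.9 
time: 70.25 tool_pos: [0.5643, -0.1918, 0.056] wrist_force: [-0.5, -4.4, -10.5] width: 0.322 grip_force: 60.0 
time: 70.92 tool_pos: [0.6289, -0.1717, 0.0564] wrist_force: [3.1, -6.1, -11.2] width: 0.316 grip_force: 59.9 
time: 71.17 tool_pos: [0.6286, -0.1719, 0.0566] wrist_force: [3.4, -4.2, -11.2] width: 0.325 grip_force: 59.9 
0.13469173480775806 281.9701044704561
[ 6.74602432 -3.63439732  1.47547214]
[[[0.3,-0.07,0,0,0,0],[0.61,-0.16,0,0,0,0],[0.88,-0.29,0,0,0,0],[1.01,-0.41,0,0,0,0],[0.97,-0.49,0,0,0,0],[0.93,-0.57,0,0,0,0],[0.82,-0.59,0,0,0,0],[0.66,-0.55,0,0,0,0]]]
[[[0.4,-0.37,0,0,0,0],[0.17,-0.16,0,0,0,0]]]
```

```bash
g(){ grep -E "time|tool|wrist|width|grip"|tr '\n' ' ';echo; }
python3 -m crank '[[[0.3,-0.07,0,0,0,0],[0.61,-0.16,0,0,0,0],[0.88,-0.29,0,0,0,0],[1.01,-0.41,0,0,0,0],[0.97,-0.49,0,0,0,0],[0.93,-0.57,0,0,0,0],[0.82,-0.59,0,0,0,0],[0.66,-0.55,0,0,0,0]]]'|g
python3 -m crank '[[[0.4,-0.37,0,0,0,0],[0.17,-0.16,0,0,0,0],[0,0,0,0,0,0],[0,0,0,0,0,0],[0,0,0,0,0,0]]]'|g
python3 -c "
from h import *
print(toolshift([.6802,-.1152,.042]))"
```

```text
time: 71.83 tool_pos: [0.6767, -0.121, 0.0565] wrist_force: [3.4, -4.0, -10.3] width: 0.324 grip_force: 59.9 
time: 72.25 tool_pos: [0.6803, -0.1138, 0.0566] wrist_force: [5.2, -1.4, -11.4] width: 0.325 grip_force: 59.9 
[-0.05730658  0.12853094  1.45585037]
```

```bash
g(){ grep -E "time|tool|wrist|width|grip"|tr '\n' ' ';echo; }
python3 -m crank '[[[0,0.1,0.4,0,0,0],[0,0,0.4,0,0,0],[0,0,0.3,0,0,0],[0,0,0,0,0,0],[0,0,0,0,0,0]]]'|g
python3 -m crank '[[[0,0,0.3,0,0,0],[0,0,0,0,0,0],[0,0,0,0,0,0]]]'|g
```

```text
time: 72.67 tool_pos: [0.6792, -0.116, 0.0452] wrist_force: [5.3, -1.6, -7.4] width: 0.327 grip_force: 60.3 
time: 72.92 tool_pos: [0.6791, -0.1161, 0.0423] wrist_force: [5.6, -1.8, -7.3] width: 0.318 grip_force: 60.3
```

```bash
g(){ grep -E "time|tool|wrist|width|grip"|tr '\n' ' ';echo; }
python3 -m crank '[[[0,0,0,0,0,0],[0,0,0,0,0,0],[0,0,0,0,0,0],[0,0,0,0,0,0],[0,0,0,0,0,0]]]' 6|g
python3 -m crank '[[[0,0,-2,0,0,0],[0,0,-3,0,0,0],[0,0,-3.5,0,0,0],[0,0,-3.5,0,0,0],[0,0,-3.5,0,0,0],[0,0,-3,0,0,0],[0,0,-2,0,0,0]]]' |g
python3 -m crank '[[[-2.5,0,0,0,0,0],[-3.5,0,0,0,0,0],[-3.5,0,0,0,0,0],[-3.5,0,0,0,0,0],[-3.5,0,0,0,0,0],[-2.5,0,0,0,0,0],[0,0,0,0,0,0],[0,0,0,0,0,0]]]' |g
python3 - <<'E'
from h import *
m=camera_model("wrist");im=read_camera("wrist");cv2.imwrite("pics/f1.png",im)
for n,(a,col) in {"red":(289.4,RED),"yellow":(109.4,YEL),"blue":(19.4,BLU)}.items():
  P=[.5585+.075*np.cos(np.radians(a)),-.0569+.075*np.sin(np.radians(a)),.152];u,v=map(int,proj(m,P));print(n,np.round(P,4),u,v)
  try: bail(im,m,(max(u-50,0),min(560,u+50),max(v-50,0),v+50),*col,z=.152)
  except Exception as e: print(e)
mk=cv2.inRange(cv2.cvtColor(im,40),(8,170,150),(16,255,255));n,_,st,c=cv2.connectedComponentsWithStats(mk)
for i in range(1,n):
  if st[i,4]>60:
    for z in(.088,.098):
      p=onz(m,*c[i],z);d=p[:2]-[.5585,-.0569];print("or",st[i],p.round(4),np.hypot(*d).round(4),np.degrees(np.arctan2(d[1],d[0])).round(2))
E
```

```text
time: 73.33 tool_pos: [0.6781, -0.1158, 0.0425] wrist_force: [-0.4, 0.1, 0.2] width: 0.698 grip_force: 0.0 
time: 73.92 tool_pos: [0.6793, -0.1161, 0.2519] wrist_force: [0.9, 0.0, -0.1] width: 0.699 grip_force: 0.0 
time: 74.58 tool_pos: [0.498, -0.1794, 0.2475] wrist_force: [0.2, 1.1, 0.3] width: 0.702 grip_force: 0.0 
red [ 0.5834 -0.1276  0.152 ] 253 83
px [251.  82.] ctr [ 0.5834 -0.1252] size [0.017  0.0357] y-axis deg 18.6 case [240.5  87. ] [ 0.584 -0.104]
yellow [0.5336 0.0138 0.152 ] 67 86
px [63.5 85.5] ctr [0.533  0.0168] size [0.0195 0.0364] y-axis deg 20.1 case [77.5 90. ] [0.524 0.066]
blue [ 0.6292 -0.032   0.152 ] 151 -21
max() iterable argument is empty
```

```bash
g(){ grep -E "time|tool|wrist|width|grip"|tr '\n' ' ';echo; }
python3 -m crank '[[[-1,0,-2,0,0,0],[-1,0,-2,0,0,0],[-1,0,-2,0,0,0],[0,0,0,0,0,0],[0,0,0,0,0,0],[0,0,0,0,0,0],[0,0,0,0,0,0],[0,0,0,0,0,0]]]' |g
python3 - <<'E'
from h import *
for cam in("top","scene","wrist"):
  m=camera_model(cam);im=read_camera(cam);cv2.imwrite(f"pics/f_{cam}.png",im)
  for z in(.088,.098):
    u,v=map(int,proj(m,[.6802,-.1152,z]));print(cam,z,u,v,end=" ")
  if not(12<v<408 and 12<u<548): print("out");continue
  mk=cv2.inRange(cv2.cvtColor(im,40),(4,130,80),(17,255,255))[v-12:v+14,u-12:u+12]
  n,_,st,c=cv2.connectedComponentsWithStats(mk)
  for i in range(1,n):
    if st[i,4]>5:
      p=c[i]+[u-12,v-12];print(st[i,4],p.round(1),[(onz(m,*p,z).round(4).tolist(),np.hypot(*(onz(m,*p,z)[:2]-[.5585,-.0569])).round(4)) for z in(.088,.098)])
m=camera_model("wrist");P=[.6292,-.032,.152];print(proj(m,P))
m=camera_model("top");im=cv2.imread("pics/f_top.png");u,v=map(int,proj(m,P));print(u,v)
bail(im,m,(u-14,u+14,v-14,v+14),*BLU,z=.152)
E
```

```text
time: 75.3 tool_pos: [0.4705, -0.1885, 0.3052] wrist_force: [1.0, -0.1, -1.2] width: 0.701 grip_force: 0.0 
top 0.088 329 190 top 0.098 329 189 32 [329.5 190.5] [([0.6789, -0.1156, 0.088], np.float64(0.1339)), ([0.6772, -0.1143, 0.098], np.float64(0.1319))]
scene 0.088 339 239 scene 0.098 340 237 46 [339.7 239. ] [([0.6808, -0.1145, 0.088], np.float64(0.1352)), ([0.6748, -0.1202, 0.098], np.float64(0.1324))]
wrist 0.088 280 -25 wrist 0.098 280 -29 out
[174.36471556 -29.93792343]
307 202Traceback (most recent call last):
  File "<stdin>", line 14, in <module>
  File "h.py", line 24, in bail
    cs,_=cv2.findContours(g,0,2);k=max(cs,key=cv2.contourArea);r=cv2.minAreaRect(k)
                                   ~~~^^^^^^^^^^^^^^^^^^^^^^^^
ValueError: max() iterable argument is empty
```

Run:
```python
from h import *
m=camera_model("top");im=cv2.imread("pics/f_top.png");hsv=cv2.cvtColor(im,40)
for n,a,col in(("red",289.4,RED),("yellow",109.4,YEL),("blue",19.4,BLU)):
  d=np.array([np.cos(np.radians(a)),np.sin(np.radians(a))])
  u,v=map(int,proj(m,[*(np.array([.5585,-.0569])+.075*d),.152]))
  c=im[v-6:v+7,u-6:u+7];h=hsv[v-6:v+7,u-6:u+7]
  g=((h[...,1]<50)&(h[...,2]>130));ys,xs=np.nonzero(g)
  p=np.array([xs.mean()+u-6,ys.mean()+v-6]);print(n,(u,v),g.sum(),p.round(1),onz(m,*p,.152).round(3),cv2.inRange(h,*col).sum()//255)
print(read_state()["time"])
```

```text
red (336, 215) 79 [336.  214.7] [ 0.586 -0.127  0.152] 59
yellow (294, 231) 70 [293.5 231. ] [0.534 0.017 0.152] 89
blue (307, 202) 91 [307.1 201.1] [ 0.634 -0.031  0.152] 59
75.45
```

All three bails are at their hooks, and two cameras put the knob at its locked height over the hole. I hand in.

```bash
python3 -c "
from workcell import *
print(finish_job())"
```

```text
the job is handed in; nothing more can be done
None
```

I hung the red, yellow and blue gauges in that order on their own hooks, dials outward, then locked the white hook at the loading station and handed the job in at about 75 s; no verdict came back.

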